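# Put the tins to chill in the child-safe table-top fridge

### The arm

A 7-joint arm with a two-finger parallel gripper is mounted at the origin on a cart in front of the work surface, level with it; the furniture and walls round the work are solid. World frame = base frame: x ahead of the robot, y to its left, z up, the work surface at z = 0. Lengths are in m, angles in rad, forces in N, time in s.
With the tool pointing down it reaches from about 0.4 to 0.9 m from the base axis. Payload 5.5 kg.
Tool frame: the origin (TCP) lies at the very end of the fingers, on their centre line; the grasp point (between the pads) lies 19 mm behind it (r.grip_point_offset is the distance from the TCP to the grasp point, in m); z points along the fingers, y is the line along which they close (so a half turn about z gives the same grasp; the last joint's range is limited). The gripper opens to 92 mm and grips with 3 to 60 N. Pads are 19 mm wide; open, the fingers measure 130 mm over their backs; the gripper's body (75 mm by 190 mm) begins 47 mm behind the grasp point.
Start: joints at [1.442, 0.501, -0.427, 1.55, 0.221, 1.138, -0.21], TCP at [0.248, -0.601, 0.204] pointing down, gripper open.
Joint ranges: [-2.88, 2.88], [-0.31, 2.03], [-1.54, 1.56], [0.2, 2.42], [-1.41, 4.55], [0.19, 2.02], [-2.57, 2.57]. Speed limits (rad/s): [2.57, 2.57, 3.14, 3.14, 3.14, 3.14, 3.14].

### API

Orientations are given as a 3x3 rotation matrix whose columns are the frame's x, y, z axes.
In Python, from workcell import r gives the robot as it stands. The module is installed in compiled form; this text tells all that it offers.
- The arm moves only by the tool apply_moves, never from a script. Its argument "commands" is a list of rows, each a list of 4 numbers: the shift along the tool's x, y, z in m, then the turn about the tool's z in units of 6 degrees (1.0 is 6 degrees). A call has 1 to 20 rows; each row is the pose to reach, as a shift and turn from the pose commanded when the call began, along the tool's axes at that moment; what a row does not reach only later rows make up. A row lasts 1/8 s, in which the tool goes at most 62.5 mm and 10.7 degrees, less where a joint would pass 70% of its speed; a pose out of reach is approached as far as the arm can. A call with a gripper value outside its range is refused whole. "fingers" is the finger opening in m, from 0 to 0.0918, set as the call begins (left out, the last holds). The fingers move at their own pace and stop on an object; "newtons" is the grip in N (left out, the last holds). Time passes only in rows, so rows that repeat a pose let the fingers close. It gives the time, the measured TCP pose, the force, the opening and the grip force at its end, in the units of the state.
- r.sense(): the state, without advancing time (a new reading comes with each control period).
- r.grab_frame(name): name is "scene" or "top" or "wrist"; returns the picture (384x512x3 uint8, red, green, blue); there is no depth.
- r.get_calibration(name): a dict with "fovy" (degrees; the focal length in pixels is half the picture's height over the tangent of half this angle, whatever the lens; pixels are square), "cx", "cy" (the principal point, pixels), "R" (3x3) and "t" (3): a world point X has camera coordinates R X + t; the wrist camera has in their place "T_tool_cam" (4x4, takes a point from camera to tool coordinates, whose origin is the TCP and whose axes are the flange's). Camera axes: x right, y down, z forward; pixel columns grow to the right and rows downward; lengths in m; the calibration is good to about 2 mm. A picture is of the moment at which its call begins: read the wrist's pose just before it. get_calibration takes no time and is no camera call.
- r.finish_job(): hands the job in; it is judged then, once.
The state is a dict: "t": time; "qpos": joint angles; "joint_velocities": joint speeds; "effort": joint torques, N m; "ee_pos": TCP position; "tcp_rot": TCP orientation; "force": force on the tool from outside, world axes, zero at the start; "torque": the same for the moment, N m; "width": opening from 0.0 (shut) to 1.0 (fully open); "grasp_force": force on a finger pad.
Only numpy, scipy, OpenCV 4.12 (cv2) and the standard library are available. Lean on these libraries where they do the work, as an engineer would, in place of code of your own. Each camera call takes 0.05 s, during which the arm holds its last target. There are 200 camera calls.

### The job

Put every small tin on the worktop to chill in the rack inside the door of the small white fridge, standing upright; its door has a hidden child-safety catch, so pull it by the bar until the catch stops it, then press the catch down with a fingertip through the gap at the top while you pull the door open, without wrenching it. When all the tins are in, shut the door fully, and have the thermostat dial on the fridge's top set to the fourth click clockwise from its stop. Leave the spice jar, salt shaker, onion, lemon and garlic where they are.

Things in the scene. Friction and masses are not known exactly. Their poses are not given: they have to be found in the camera images.
- door (a joint): Door angle, rad: 0 shut, end stop 1.75. Vertical hinge at the far edge of the fridge's front; the free edge comes towards the robot, then swings right (counter-clockwise from above). Friction 0.12 N m: stays where left. Unless the catch is held down it stops at about 0.16. Pushed shut, the hook's ramp rides under the striker and snaps in by itself (some 5 N more at the free edge).
- catch (a joint): How far the catch's hook is pressed down, m: 0 at rest, 0.014 fully down. Slides straight down on a spring: 3.5 N to start, 6 N at 10 mm. Pressed 7 mm or more, the door can be pulled past the striker in the fridge; once the door is over about 0.35 the catch can be let go.
- dial (a joint): Turn of the thermostat dial, rad: 0 at its stop, grows clockwise seen from above. 8 positions (0 to 7) click in 30 degrees (0.5236) apart; the fourth click from the stop is 2.094. Needs about 0.1 N m; let go between clicks it falls into the nearest one. Starts in position 0, 1 or 2.
- fridge: White table-top fridge, fixed on the worktop at the left, front turned to the right: 300 mm wide, 180 mm deep without the door, 225 mm high. Origin: centre of the underside of the case without door. Its -x axis points out of the front, +y to the free edge of the shut door. Top plate 10 mm, side walls 16 mm thick.
- door_hinge (a point): Point on the hinge line, level with the top edge of the door (z = 0.225). Axes turn with the door: x normal to it, into the fridge; y from the hinge to the free edge; z up. In these axes the door panel is x = -0.032 (outside face) to -0.002 (inside face), y = 0 to 0.30, from 15 mm above the worktop up to z = 0.225. The case's front is at x = 0 when shut.
- door_handle (a point): Middle of the steel bar handle outside on the door: 22 mm below the door's top edge, 110 mm from the hinge line; a level bar about 10 mm thick and 90 mm long along the door, its middle 44 mm out from the outside face. Axes as door_hinge.
- catch_pad (a point): Where to press the catch: on top of the level ribbed grey arm (13 mm wide, 75 mm long with its hook) on the inside of the door, 255 mm from the hinge line. The point is 20 mm from the inside face and, at rest, 21 mm below the door's top edge. Hidden under the fridge's top when shut; door stopped by the catch, it is reached from above in the 40 mm gap. Moves with catch and door; axes as door_hinge.
- rack (a point): Middle of the floor of the rack on the door's inside (2 mm off the inside face, 130 mm above the worktop). Axes as door_hinge: x out across the rack. Inside: x 0 to 0.094, y -0.106 to 0.106; clear plastic walls 40 mm high. The door's top edge is 95 mm above the floor; things up to 80 mm tall go in. Tins centred at x = 0.057 leave 28 mm for a finger beside the door. Three tins fit side by side.
- dial_grip (a point): Centre of the round ribbed white thermostat dial on the fridge's top, 15 mm above the top (z = 0.225), the height to grip: 41 mm diameter, 22 mm high, underside 3 mm above the top. The dark line on it points at the position: towards the door at 0, then clockwise along the marks.
- tin_a: Small closed tin with a tomato on its label, 57 mm diameter, 72 mm tall, 0.13 to 0.25 kg. Origin: centre of the underside, z along its axis. Two or three such tins are there, all alike; may be absent.
- tin_b: Another small tin like tin_a, 57 mm diameter, 72 mm tall. Origin: centre of the underside. May be absent.
- tin_c: Another small tin like tin_a, 57 mm diameter, 72 mm tall. Origin: centre of the underside. May be absent.
- spice_b: Spice jar with white cap and dark blue label, 47 mm diameter, 98 mm tall, among the tins. Stays on the worktop. Origin: centre of the underside.
- salt_shaker: Salt shaker with domed grey top, 44 mm diameter, 90 mm tall, among the tins. Stays on the worktop. Origin: centre of the underside.
- onion: Onion, about 70 mm across and high, among the tins. Stays on the worktop. Origin: its underside.
- lemon: Lemon, 72 by 55 mm, farther back. Stays on the worktop. Origin: its underside.
- garlic: Garlic bulb, 50 mm across, farther back. Stays on the worktop. Origin: its underside.
Things that resemble listed ones, but are neither listed nor needed, are in the scene too. What is shaped like the tin_a but pink is not meant.

How it is judged:
By the outcome, as a careful person would: the job done as asked, in the order asked, and still so for the second after the job is handed in, with the robot touching nothing.
Of tin_a, tin_b, tin_c only 2 to 3 are there at a start; the rules pass over those that are not, and their reading is None.
At some moment in a run one of tin_a, tin_b, tin_c may be knocked a few centimetres aside while the robot is not near it.
It also fails if it takes over 210 s, if anything falls off the work surface, if the arm or the gripper's body presses on something with over 40 N, if the wrist force passes 120 N, or if a joint passes its speed limit or range.

## Working session

There is one attempt and no reset: what is moved stays moved. The work goes in short steps, Python scripts to look and compute and a tool call to move; the robot and the scene stay as the last step left them, time stands still between calls to the robot, and variables do not carry over. Pictures are saved under pics/ and viewed, at most 14 in all, crops included, and the job is handed in when it is done.

Besides the shell and the picture viewer there is one more tool, called after "Call:" as name([rows], argument=value, ...), one row to a line, values as JSON. apply_moves: Moves the arm, as the interface text tells. Its arguments: {"type":"object","properties":{"commands":{"type":"array"},"fingers":{"type":"number"},"newtons":{"type":"number"}},"required":["commands"]}

```bash
mkdir -p pics; python3 - <<'E'
from workcell import r
import cv2,numpy as np
np.set_printoptions(precision=4,suppress=True)
s=r.sense()
print(s)
for n in("scene","top","wrist"):
    print(n,r.get_calibration(n))
a=[cv2.cvtColor(r.grab_frame(n),cv2.COLOR_RGB2BGR) for n in("scene","top")]
for n,i in zip(("scene","top"),a):
    cv2.imwrite(f"pics/{n}0.png",i)
    cv2.imwrite(f"pics/{n}0b.png",cv2.resize(i,(800,600),interpolation=cv2.INTER_CUBIC))
E
```

```text
{'t': 0.0, 'qpos': array([ 1.4422,  0.5019, -0.4267,  1.5514,  0.2208,  1.1383, -0.2103]), 'joint_velocities': array([-0.0004, -0.0012, -0.0006,  0.0003,  0.0004, -0.0013, -0.0011]), 'effort': array([  0.0003, -56.6597,  -5.8162, -27.9115,  -0.0686,   0.0306,
         0.0002]), 'ee_pos': array([ 0.2479, -0.6001,  0.2025]), 'tcp_rot': array([[ 0.9242,  0.3819, -0.0007],
       [ 0.3819, -0.9242,  0.0019],
       [ 0.    , -0.002 , -1.    ]]), 'force': array([-0.1973, -0.3902,  0.0425]), 'torque': array([-0.0468, -0.0353,  0.0024]), 'grasp_force': 0.0, 'width': 1.0010166017626645}
scene {'fovy': 48.035766814301745, 'cx': 255.0245034771029, 'cy': 187.05033107167276, 'R': array([[ 0.8674, -0.4977,  0.0031],
       [-0.192 , -0.3404, -0.9205],
       [ 0.4591,  0.7978, -0.3908]]), 't': array([-0.4562,  0.2351,  1.4241])}
top {'fovy': 53.30201667632593, 'cx': 251.44922345072504, 'cy': 187.3686391880872, 'R': array([[-0.0287, -0.9996,  0.0048],
       [-0.9983,  0.0284, -0.0503],
       [ 0.0501, -0.0062, -0.9987]]), 't': array([-0.0361,  0.5204,  1.2933])}
wrist {'fovy': 65.02291093163855, 'cx': 260.63518855783747, 'cy': 187.99529976460457, 'T_tool_cam': array([[-0.0004, -0.9663, -0.2573,  0.0699],
       [ 1.    , -0.0003, -0.0006, -0.    ],
       [ 0.0005, -0.2573,  0.9663, -0.1806],
       [ 0.    ,  0.    ,  0.    ,  1.    ]])}
```

View pics/scene0b.png

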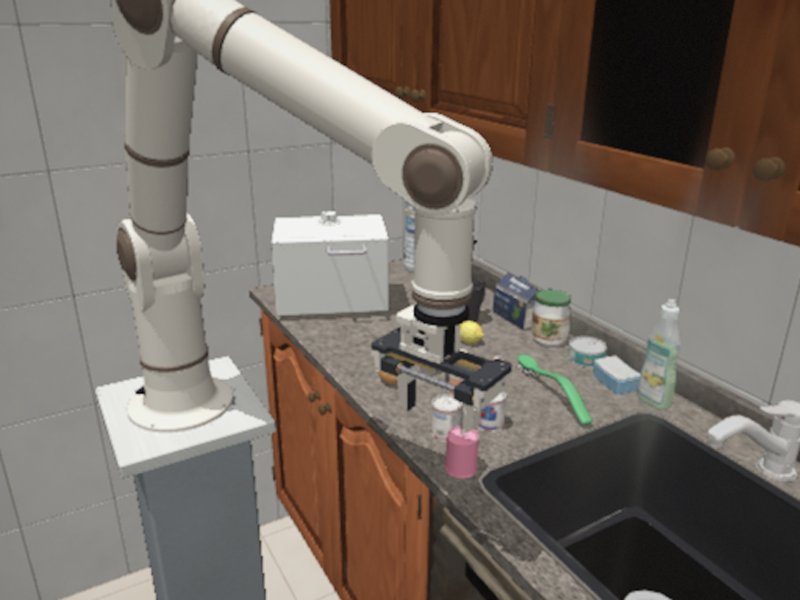

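View pics/top0b.png

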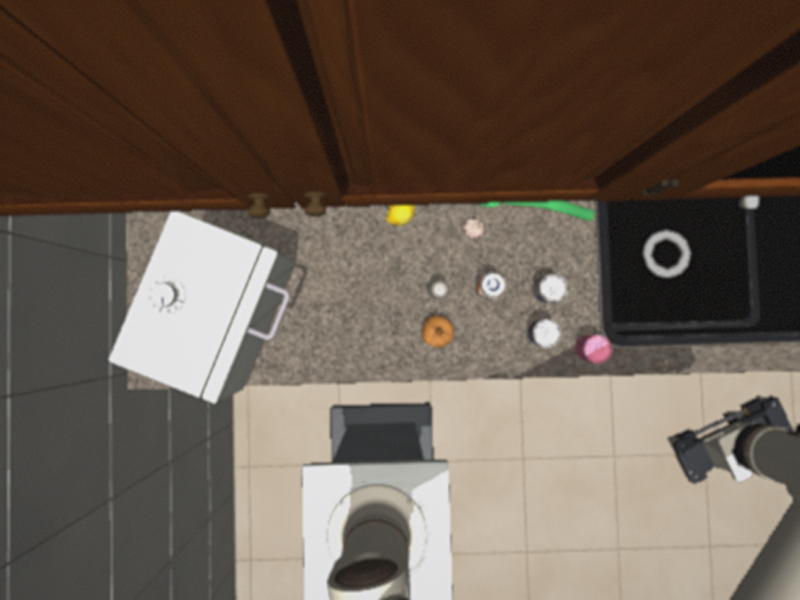

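The top view shows the fridge at left (front edge running from (275,250) to (215,400)) with its dial at (167,294). White round things are at (492,285), (552,288) and (545,333), with a small one at (438,288). The pink decoy is at (595,348). I'll enlarge it.

```bash
python3 - <<'E'
import cv2,numpy as np
a=cv2.imread("pics/top0.png"); s=cv2.imread("pics/scene0.png")
f=lambda i,x0,y0,w,h,W,H:cv2.resize(i[y0:y0+h,x0:x0+w],(W,H),interpolation=cv2.INTER_CUBIC)
o=np.zeros((600,800,3),np.uint8)
o[:300,:400]=f(a,260,130,133,100,400,300)      # objects
o[:300,400:]=f(a,66,130,133,100,400,300)      # fridge
o[300:,:400]=f(s,230,190,133,100,400,300)
o[300:,400:]=f(a,90,170,40,30,400,300)
cv2.imwrite("pics/crop1.png",o)
E
```

```text
(no output)
```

View pics/crop1.png

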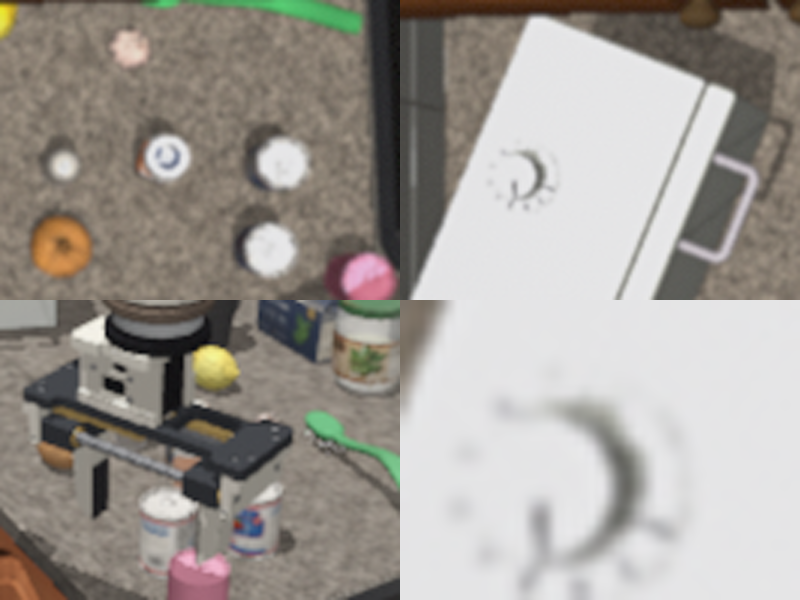

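```bash
cat > h.py <<'E'
from workcell import r
import numpy as np,cv2
np.set_printoptions(precision=4,suppress=True)
def ray(n,s=None):
    c=r.get_calibration(n)
    f=192/np.tan(np.radians(c["fovy"]/2))
    if n=="wrist":
        T=c["T_tool_cam"];R=s["tcp_rot"]@T[:3,:3];o=s["tcp_rot"]@T[:3,3]+s["ee_pos"]
    else: R=c["R"].T;o=-R@c["t"]
    return R,o,f,c
def p2w(n,uv,z,s=None):
    R,o,f,c=ray(n,s);d=R@np.array([(uv[0]-c["cx"])/f,(uv[1]-c["cy"])/f,1])
    return o+d*(z-o[2])/d[2]
def w2p(n,X,s=None):
    R,o,f,c=ray(n,s);q=R.T@(np.array(X)-o);return q[:2]/q[2]*f+[c["cx"],c["cy"]]
def shot(n,name,crop=None,W=800):
    s=r.sense();i=cv2.cvtColor(r.grab_frame(n),cv2.COLOR_RGB2BGR);cv2.imwrite(f"pics/{name}_raw.png",i)
    if crop: x,y,w,h=crop;i=i[y:y+h,x:x+w]
    k=min(W/i.shape[1],600/i.shape[0])
    cv2.imwrite(f"pics/{name}.png",cv2.resize(i,None,fx=k,fy=k,interpolation=cv2.INTER_CUBIC))
    return s
def mv(tgt,s=None,ang=None):
    """tool-axis shift to TCP world target; ang= turn in degrees about world z wanted for tool y axis"""
    s=s or r.sense();return s["tcp_rot"].T@(np.array(tgt)-s["ee_pos"])
def yaw(s=None):
    s=s or r.sense();return np.degrees(np.arctan2(s["tcp_rot"][1,1],s["tcp_rot"][0,1]))
E
python3 - <<'E'
from h import *
for n,u in dict(backfar=(112.7,135),hinge=(167.7,156.7),doorfar=(177.7,162.3),backnear=(70.4,229),casenear=(130.6,254),doornear=(139,258)).items(): print(n,p2w("top",u,.225))
c=lambda x,y:(x/3+260,y/3+130)
for n,u,z in (("spice?",(167,157),.098),("t1",(280,162),.072),("t2",(270,248),.072),("small",(63,165),.09),("onion",(62,246),.05),("pink",(369,277),.072),("garl",(130,48),.04)): print(n,p2w("top",c(*u),z), p2w("top",c(*u),.072))
print("dial",p2w("top",(90+55.5/4*1.0,170+18),.247))
E
```

```text
backfar [0.6706 0.3448 0.225 ]
hinge [0.6035 0.188  0.225 ]
doorfar [0.5865 0.1597 0.225 ]
backnear [0.4049 0.4675 0.225 ]
casenear [0.3295 0.2978 0.225 ]
doornear [0.3175 0.2742 0.225 ]
spice? [ 0.5252 -0.2562  0.098 ] [ 0.5267 -0.2607  0.072 ]
t1 [ 0.5178 -0.3836  0.072 ] [ 0.5178 -0.3836  0.072 ]
t2 [ 0.4247 -0.3688  0.072 ] [ 0.4247 -0.3688  0.072 ]
small [ 0.5202 -0.1457  0.09  ] [ 0.5212 -0.1472  0.072 ]
onion [ 0.433 -0.145  0.05 ] [ 0.4334 -0.1433  0.072 ]
pink [ 0.3903 -0.4749  0.072 ] [ 0.3903 -0.4749  0.072 ]
garl [ 0.6522 -0.2293  0.04  ] [ 0.6472 -0.2247  0.072 ]
dial [0.5174 0.3632 0.247 ]
```

Call:
apply_moves([
  [0.05,-0.03,-0.02,0],
  [0.1,-0.06,-0.03,0],
  [0.15,-0.09,-0.05,0],
  [0.2,-0.11,-0.06,0],
  [0.25,-0.14,-0.07,0],
  [0.3,-0.17,-0.08,0],
  [0.35,-0.2,-0.08,0],
  [0.35,-0.2,-0.08,0],
  [0.35,-0.2,-0.08,0],
])

```text
t: 1.23
ee_pos: [0.4949, -0.2823, 0.2831]
tcp_rot: [[0.924, 0.382, -0.001], [0.382, -0.924, -0.0], [-0.001, -0.0, -1.0]]
force: [0.1, -0.4, -0.8]
width: 0.999
grasp_force: 0.0
```

```bash
python3 - <<'E'
from h import *
s=shot("wrist","w1");print(s["ee_pos"],s["tcp_rot"],s["t"])
src=np.array([(.09,-.15),(-.09,-.15),(-.122,-.15),(.09,.15),(-.09,.15),(-.122,.15)])
dst=np.array([(.6706,.3448),(.6035,.188),(.5865,.1597),(.4049,.4675),(.3295,.2978),(.3175,.2742)])
a,b=src-src.mean(0),dst-dst.mean(0);H=a.T@b
th=np.arctan2(H[0,1]-H[1,0],H[0,0]+H[1,1]);R=np.array([[np.cos(th),-np.sin(th)],[np.sin(th),np.cos(th)]])
o=dst.mean(0)-R@src.mean(0);print(np.degrees(th),o,dst-(o+src@R.T))
E
```

```text
[ 0.4949 -0.2823  0.2831] [[ 0.924   0.3825 -0.0011]
 [ 0.3825 -0.924  -0.0001]
 [-0.0011 -0.0004 -1.    ]] 1.225
66.52921028437872 [0.5016 0.326 ] [[-0.0044 -0.004 ]
 [ 0.0001  0.0043]
 [-0.0041  0.0054]
 [ 0.005  -0.0008]
 [ 0.0013 -0.0054]
 [ 0.0021  0.0004]]
```

View pics/w1.png

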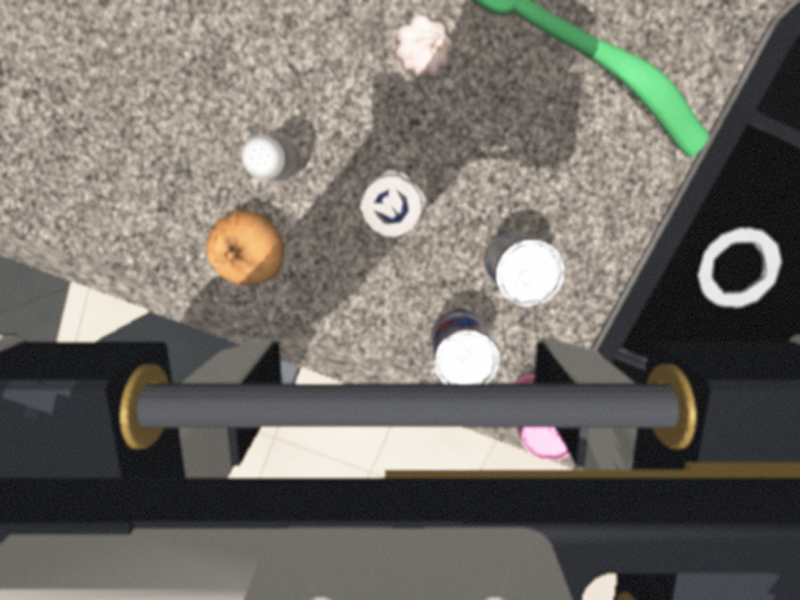

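Read from the wrist view: (265,157) is the salt shaker, (245,247) the onion, (423,45) the garlic and (393,205) the spice jar, with its small ring-marked cap. (528,272) and (467,358) are white tops of tin size. The pink decoy is at (543,440). Next I'll go over the fridge and take a scene picture that the arm doesn't block.

Call:
apply_moves([
  [0.014,-0.056,-0.05,0],
  [0.03,-0.11,-0.1,0.8],
  [0.042,-0.17,-0.12,1.5],
  [0.056,-0.22,-0.12,2.5],
  [0.07,-0.28,-0.12,3.5],
  [0.084,-0.34,-0.12,4.5],
  [0.1,-0.39,-0.12,5.5],
  [0.11,-0.45,-0.12,6.5],
  [0.126,-0.5,-0.12,7.2],
  [0.14,-0.56,-0.12,7.67],
  [0.14,-0.56,-0.12,7.67],
  [0.14,-0.56,-0.12,7.67],
])

```text
t: 2.78
ee_pos: [0.4222, 0.2423, 0.3871]
tcp_rot: [[0.927, -0.373, -0.031], [-0.374, -0.927, -0.018], [-0.022, 0.028, -0.999]]
force: [0.6, -1.3, 0.6]
width: 1.004
grasp_force: 0.0
```

```bash
python3 - <<'E'
from h import *
s=shot("wrist","w2");print(s["ee_pos"],s["tcp_rot"],s["t"])
shot("scene","s2")
a=cv2.imread("pics/w2_raw.png");b=cv2.imread("pics/s2_raw.png")
o=np.zeros((600,800,3),np.uint8)
o[:,:400]=cv2.resize(b[200:320,230:310],(400,600),interpolation=cv2.INTER_CUBIC)
o[:300,400:]=cv2.resize(a,(400,300),interpolation=cv2.INTER_AREA)
i=cv2.cvtColor(r.grab_frame("top"),cv2.COLOR_RGB2BGR);o[300:,400:]=cv2.resize(i[150:230,290:397],(400,300),interpolation=cv2.INTER_CUBIC)
cv2.imwrite("pics/c2.png",o)
E
```

```text
[0.4222 0.2423 0.3871] [[ 0.9273 -0.373  -0.0309]
 [-0.3737 -0.9274 -0.0179]
 [-0.022   0.0281 -0.9994]] 2.775
```

View pics/c2.png

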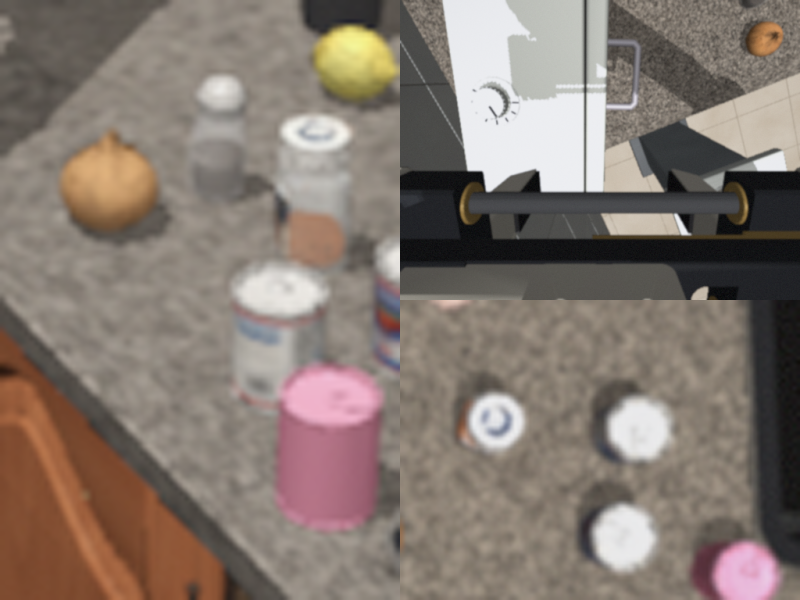

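View pics/w2.png

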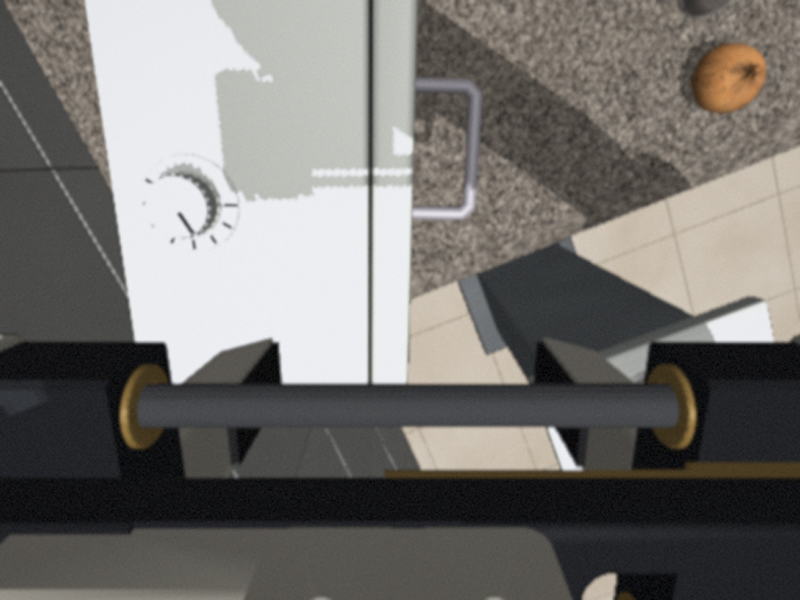

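Two tins are there: the white one and the red/blue-labelled one beside the pink decoy. The jar at (315,190) in the crop is the spice jar. The dial line points about 60° clockwise from the door tick, so the dial is at position 2. Now I'll measure the fridge from the wrist view.

```bash
python3 - <<'E'
from h import *
s=r.sense();print(s["ee_pos"],s["joint_velocities"],s["qpos"])
k=.64
P=lambda u,z:p2w("wrist",(u[0]*k,u[1]*k),z,s)
a,b=P((371,20),.225),P((369,375),.225);print("gap",a,b,np.degrees(np.arctan2(*(a-b)[1::-1])))
a,b=P((416,20),.225),P((408,375),.225);print("outer",a,b,np.degrees(np.arctan2(*(a-b)[1::-1])))
a,b=P((88,20),.225),P((136,340),.225);print("back",a,b,np.degrees(np.arctan2(*(a-b)[1::-1])))
a,b=P((476,95),.203),P((469,205),.203);print("bar",a,b,np.degrees(np.arctan2(*(a-b)[1::-1])),(a+b)/2)
print("dial",P((183,206),.247),"tick0",P((232,205),.225))
E
```

```text
[0.4206 0.2448 0.3875] [ 0.1292 -0.0079 -0.1273 -0.0026  0.005   0.0021 -0.0021] [-0.2326  0.0842 -0.3738  1.6544  0.0282  1.4439 -2.5569]
gap [0.5754 0.2048 0.225 ] [0.3445 0.3036 0.225 ] -23.155059924678955
outer [0.5649 0.1777 0.225 ] [0.3327 0.275  0.225 ] -22.720074062535026
back [0.6403 0.3725 0.225 ] [0.4391 0.4568 0.225 ] -22.724958591442363
bar [0.5092 0.152  0.203 ] [0.4374 0.1827 0.203 ] -23.172604463453503 [0.4733 0.1674 0.203 ]
dial [0.5137 0.3645 0.247 ] tick0 [0.5031 0.342  0.225 ]
```

Call:
apply_moves([
  [0.02,0.02,0.02,-1.5],
  [0.04,0.04,0.04,-3],
  [0.05,0.06,0.06,-4.5],
  [0.05,0.06,0.08,-6],
  [0.05,0.06,0.08,-7.7],
  [0.05,0.06,0.08,-9.4],
  [0.05,0.06,0.08,-11.1],
  [0.05,0.06,0.08,-12.8],
  [0.05,0.06,0.08,-14.5],
  [0.05,0.06,0.08,-15],
  [0.05,0.06,0.08,-15],
], fingers=0.0, newtons=20)

```text
t: 4.3
ee_pos: [0.4437, 0.1668, 0.3087]
tcp_rot: [[0.373, 0.927, -0.029], [0.928, -0.373, -0.017], [-0.026, -0.021, -0.999]]
force: [0.3, 0.9, 0.2]
width: 0.004
grasp_force: 0.0
```

```bash
cat >> h.py <<'E'
TH=np.radians(67.1);HG=np.array([.6046,.1929])
def door(a,x,y):
    t=TH+a;return HG+x*np.array([np.cos(t),np.sin(t)])+y*np.array([-np.sin(t),np.cos(t)])
def go(X,s=None):
    s=s or r.sense();print("shift",mv(X,s),"pos",s["ee_pos"],"yaw",yaw(s),"j",s["qpos"],"F",s["force"],"t",s["t"])
E
python3 - <<'E'
from h import *
go([*door(0,-.0515,.11),.25]);print(r.sense()["tcp_rot"],r.sense()["width"])
E
```

```text
shift [0.0362 0.0299 0.0571] pos [0.4437 0.1668 0.3087] yaw -21.92450059336701 j [-0.0469  0.0994 -0.3992  1.8125  0.0429  1.2715 -0.8408] F [0.3029 0.8684 0.2273] t 4.3
[[ 0.3727  0.9275 -0.0294]
 [ 0.9276 -0.3733 -0.0167]
 [-0.0265 -0.0211 -0.9994]] 0.004498625604830716
```

Call:
apply_moves([
  [0.02,0.02,0.03,0.17],
  [0.036,0.03,0.05,0.17],
  [0.036,0.03,0.057,0.17],
  [0.036,0.03,0.057,0.17],
])

```text
t: 4.8
ee_pos: [0.4821, 0.189, 0.2497]
tcp_rot: [[0.387, 0.922, -0.031], [0.922, -0.388, -0.017], [-0.028, -0.022, -0.999]]
force: [0.3, -0.4, 0.3]
width: 0.002
grasp_force: 0.0
```

```bash
python3 - <<'E'
from h import *
go([*door(0,-.0515,.11),.18])
s=shot("wrist","w3",(100,40,300,225))
print([w2p("wrist",[*door(0,-.076,y),.203],s) for y in (.065,.155)],[w2p("wrist",[*door(0,0,y),.225],s) for y in (0,.3)])
E
```

```text
shift [0.0017 0.0029 0.0697] pos [0.4821 0.189  0.2497] yaw -22.81306345673847 j [-0.0877  0.2351 -0.3972  1.796   0.0994  1.1655 -0.9155] F [ 0.2781 -0.4433  0.293 ] t 4.8
[array([318.6083, 227.197 ]), array([207.6152, 226.0795])] [array([429.0408, 135.86  ]), array([-15.6298, 134.2091])]
```

View pics/w3.png

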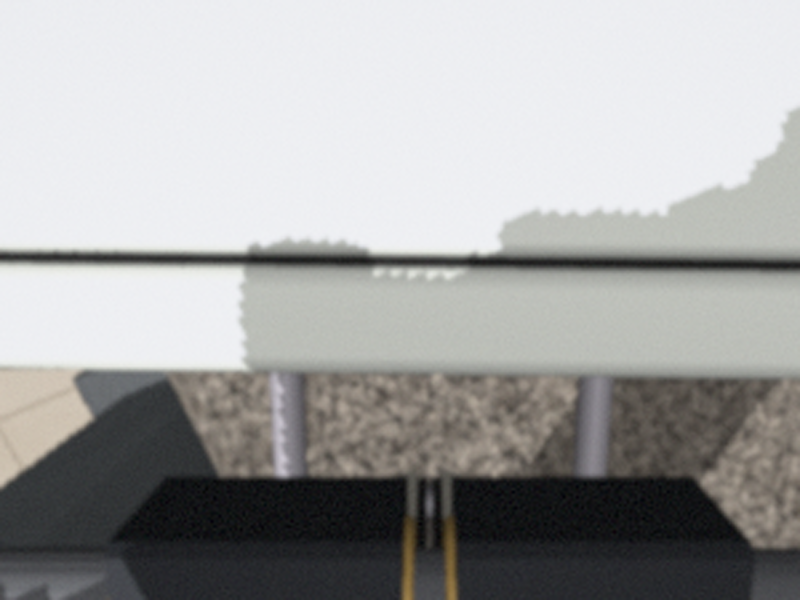

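The gap line is at crop row 260, predicted within 2 mm, and the posts are at columns 290 and 593, so the fingers are centred behind the bar. Lowering.

Call:
apply_moves([
  [0.001,0.002,0.04,0],
  [0.002,0.002,0.07,0],
  [0.002,0.002,0.07,0],
])

```text
t: 5.22
ee_pos: [0.4816, 0.1889, 0.179]
tcp_rot: [[0.386, 0.922, -0.033], [0.922, -0.386, -0.018], [-0.029, -0.023, -0.999]]
force: [0.7, -0.3, -0.2]
width: 0.009
grasp_force: 0.0
```

Call:
apply_moves([
  [-0.008,0,0,0],
  [-0.014,0,0,-0.3],
  [-0.018,0,0,-0.6],
  [-0.022,0,0,-0.9],
  [-0.025,0,0,-1.2],
  [-0.025,0,0,-1.2],
])

```text
t: 5.98
ee_pos: [0.4739, 0.1668, 0.1811]
tcp_rot: [[0.267, 0.963, -0.029], [0.963, -0.267, -0.017], [-0.024, -0.023, -0.999]]
force: [2.5, 2.1, 1.9]
width: 0.006
grasp_force: 1.1
```

```bash
python3 - <<'E'
from h import *
go([*door(0.16,-.0615,.11),.18])
E
```

```text
shift [-0.0047  0.0109  0.001 ] pos [0.4739 0.1668 0.1811] yaw -15.519736968304302 j [-0.0517  0.2796 -0.4025  1.9105  0.1314  1.0099 -0.7845] F [2.4862 2.085  1.9278] t 5.975
```

Call:
apply_moves([
  [-0.003,0,0,0],
  [-0.005,0,0,0],
  [-0.005,0,0,0],
])

```text
t: 6.35
ee_pos: [0.471, 0.1616, 0.1799]
tcp_rot: [[0.267, 0.963, -0.032], [0.963, -0.268, -0.018], [-0.026, -0.026, -0.999]]
force: [1.0, 0.9, -1.2]
width: 0.004
grasp_force: 0.6
```

Call:
apply_moves([
  [-0.002,0,0,0],
  [-0.004,0,0,0],
  [-0.004,0,0,0],
])

```text
t: 6.72
ee_pos: [0.4709, 0.1606, 0.1807]
tcp_rot: [[0.266, 0.964, -0.029], [0.964, -0.266, -0.014], [-0.021, -0.024, -0.999]]
force: [0.9, 7.5, -2.8]
width: 0.002
grasp_force: 3.4
```

Call:
apply_moves([
  [0.008,0,0,0],
  [0.012,0,-0.03,0],
  [0.012,0,-0.08,0],
  [0.02,0.02,-0.13,0],
  [0.02,0.02,-0.15,0],
  [0.02,0.02,-0.15,0],
])

```text
t: 7.48
ee_pos: [0.5008, 0.1744, 0.3308]
tcp_rot: [[0.268, 0.963, -0.028], [0.963, -0.268, -0.017], [-0.024, -0.022, -0.999]]
force: [0.7, 0.5, -0.3]
width: 0.003
grasp_force: 0.0
```

```bash
python3 - <<'E'
from h import *
s=shot("wrist","w4");go([*door(0.16,.016,.255),.25],s)
for a in(.14,.16,.18): print(a,[w2p("wrist",[*door(a,-.002,y),.225],s)/.64 for y in (.1,.2,.3)],w2p("wrist",[*door(a,.018,.255),.204],s)/.64)
print([w2p("wrist",[*door(0,0,y),.225],s)/.64 for y in (.1,.2,.3)])
E
```

```text
shift [ 0.0555 -0.1585  0.083 ] pos [0.5008 0.1744 0.3308] yaw -15.557302363497957 j [-0.0394  0.1982 -0.4093  1.6558  0.0844  1.337  -0.735 ] F [ 0.6547  0.4849 -0.3003] t 7.475
0.14 [array([401.9406, 210.9727]), array([236.6787, 212.6033]), array([ 74.2732, 214.2058])] [159.9605 178.0981]
0.16 [array([402.0917, 214.3311]), array([237.5578, 219.2436]), array([ 76.4884, 224.0527])] [160.752 186.286]
0.18 [array([402.3084, 217.673 ]), array([238.5596, 225.827 ]), array([ 78.868 , 233.7791])] [161.6935 194.4028]
[array([403.1823, 183.6636]), array([234.1907, 161.1878]), array([ 63.4181, 138.4752])]
```

View pics/w4.png

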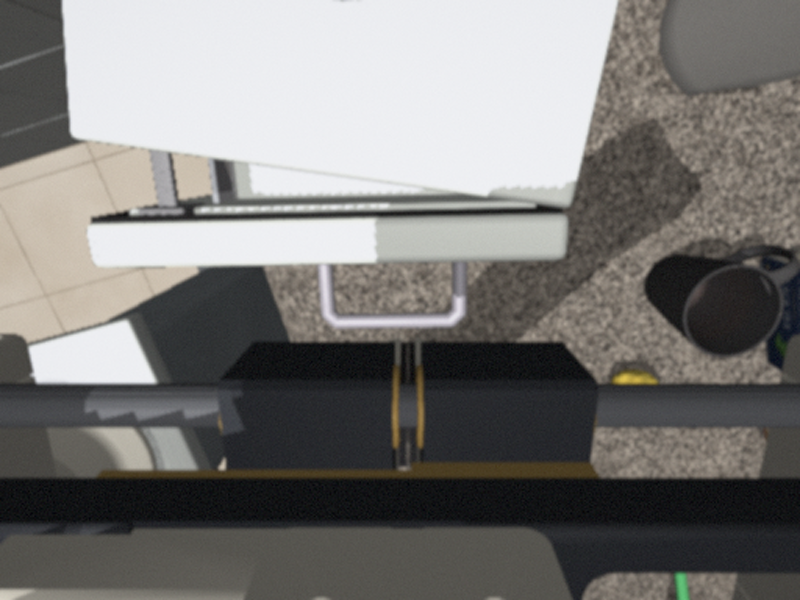

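The catch arm shows at (162,180) in the gap (door edge row 215, case edge row 150), and the door angle is about 0.148. I'll go above it.

```bash
python3 - <<'E'
from h import *
go([*door(.148,.016,.253),.245])
E
```

```text
shift [ 0.0594 -0.1552  0.0865] pos [0.4998 0.1741 0.3292] yaw -15.543172492537652 j [-0.0394  0.1991 -0.4093  1.6583  0.0844  1.3363 -0.735 ] F [ 0.2823  0.0921 -0.9804] t 7.525
```

Call:
apply_moves([
  [0.02,-0.05,0.02,-0.2],
  [0.04,-0.1,0.04,-0.2],
  [0.059,-0.155,0.06,-0.2],
  [0.059,-0.155,0.084,-0.2],
  [0.059,-0.155,0.084,-0.2],
  [0.059,-0.155,0.084,-0.2],
])

```text
t: 8.28
ee_pos: [0.3644, 0.2708, 0.2478]
tcp_rot: [[0.248, 0.968, -0.031], [0.968, -0.249, -0.018], [-0.025, -0.025, -0.999]]
force: [0.1, -0.3, 0.4]
width: 0.005
grasp_force: 0.0
```

```bash
python3 - <<'E'
from h import *
s=shot("wrist","w5",(150,0,300,225))
go([*door(.148,.016,.253),.194],s)
print([(w2p("wrist",[*door(.148,x,.255),.225],s)-[150,0])/.375 for x in (-.032,-.002,.018)],(w2p("wrist",[*door(.148,0.018,.255),.204],s)-[150,0])/.375,[(w2p("wrist",[*door(0,0,y),.225],s)-[150,0])/.375 for y in(.2,.3)])
E
```

```text
shift [0.0017 0.0004 0.0538] pos [0.3644 0.2708 0.2478] yaw -14.396362228242413 j [-0.2001  0.1228 -0.5304  1.9356  0.0605  1.1352 -1.0057] F [ 0.1306 -0.3279  0.3703] t 8.275
[array([284.4521, 713.0836]), array([284.0497, 615.7678]), array([283.7638, 546.6303])] [286.5657 522.4865] [array([503.117 , 506.8344]), array([121.8763, 449.3173])]
```

View pics/w5.png

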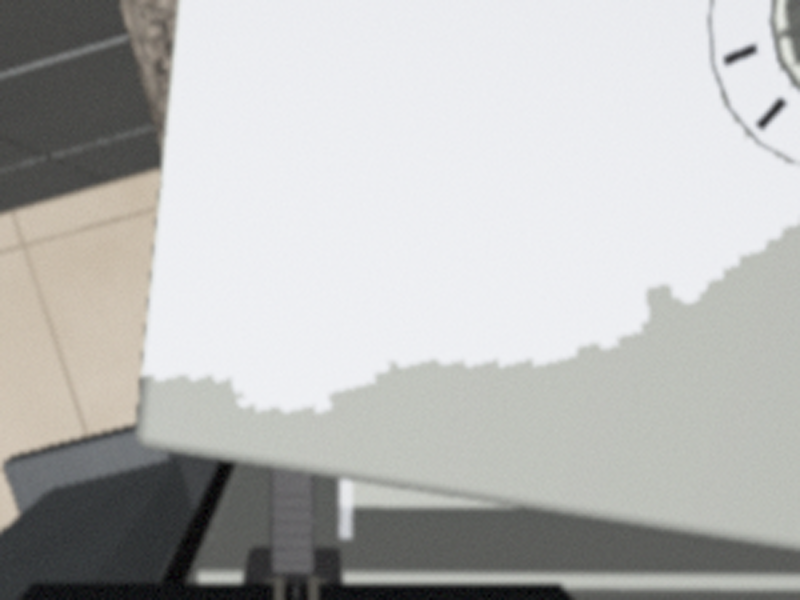

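The catch arm is at column 292, straight under the closed fingertips (295). Pressing gently.

Call:
apply_moves([
  [0.001,0,0.02,0],
  [0.002,0,0.035,0],
  [0.002,0,0.042,0],
  [0.002,0,0.047,0],
  [0.002,0,0.052,0],
  [0.002,0,0.054,0],
  [0.002,0,0.054,0],
])

```text
t: 9.2
ee_pos: [0.363, 0.2726, 0.194]
tcp_rot: [[0.247, 0.969, -0.03], [0.969, -0.247, -0.017], [-0.024, -0.025, -0.999]]
force: [0.2, 0.2, 0.6]
width: 0.005
grasp_force: 0.0
```

```bash
python3 - <<'E'
from h import *
s=r.sense();go([*door(.148,.016,.253),.193],s)
for a in(.2,.25,.3,.35,.4,.45,.5,.55,.6): print(a,mv([*door(a,.013,.253),.193],s))
E
```

```text
shift [-0.001   0.0009  0.001 ] pos [0.363  0.2726 0.194 ] yaw -14.313553964528982 j [-0.2191  0.187  -0.5301  2.0011  0.102   1.0145 -1.0481] F [0.1825 0.1518 0.6395] t 9.2
0.2 [-0.0172  0.0005  0.0014]
0.25 [-0.0298  0.0008  0.0017]
0.3 [-0.0424  0.0018  0.002 ]
0.35 [-0.055   0.0033  0.0023]
0.4 [-0.0675  0.0055  0.0025]
0.45 [-0.0798  0.0083  0.0027]
0.5 [-0.092   0.0118  0.0029]
0.55 [-0.104   0.0158  0.0031]
0.6 [-0.1158  0.0204  0.0033]
```

Call:
apply_moves([
  [0,0,0.003,0],
  [0,0,0.005,0],
  [0,0,0.005,0],
  [0,0,0.005,0],
])

```text
t: 9.7
ee_pos: [0.3628, 0.2724, 0.189]
tcp_rot: [[0.247, 0.969, -0.03], [0.969, -0.247, -0.017], [-0.024, -0.025, -0.999]]
force: [-0.3, 0.3, -0.5]
width: 0.006
grasp_force: 0.0
```

```bash
python3 - <<'E'
from h import *
s=shot("scene","s6",(160,120,110,82));print(s["force"],s["torque"],s["ee_pos"])
E
```

```text
[-0.2609  0.3213 -0.4701] [-0.001  -0.1056 -0.0236] [0.3628 0.2724 0.189 ]
```

View pics/s6.png

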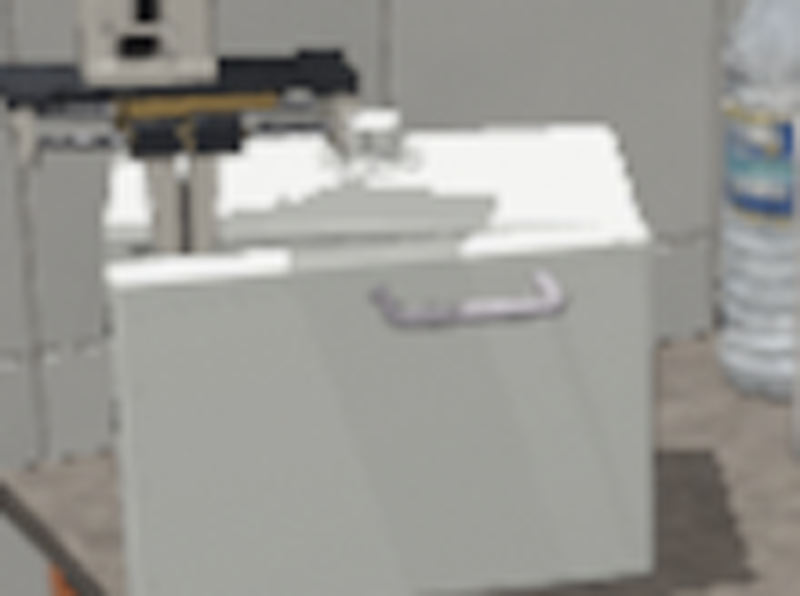

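The fingers are inside the gap behind the door at (185,230) and haven't touched anything yet. I'll go down in small steps until they do.

Call:
apply_moves([
  [0,0,0.002,0],
  [0,0,0.004,0],
  [0,0,0.004,0],
])

```text
t: 10.12
ee_pos: [0.3625, 0.2722, 0.1847]
tcp_rot: [[0.247, 0.969, -0.03], [0.969, -0.247, -0.017], [-0.024, -0.025, -0.999]]
force: [-0.8, 0.6, 0.2]
width: 0.004
grasp_force: 0.0
```

Call:
apply_moves([
  [0,0,0.002,0],
  [0,0,0.004,0],
  [0,0,0.004,0],
])

```text
t: 10.5
ee_pos: [0.3627, 0.2725, 0.1812]
tcp_rot: [[0.247, 0.969, -0.029], [0.969, -0.247, -0.017], [-0.024, -0.024, -0.999]]
force: [-0.1, 0.0, 4.6]
width: 0.003
grasp_force: 1.6
```

Call:
apply_moves([
  [0,0,0.001,0],
  [0,0,0.002,0],
  [0,0,0.002,0],
])

```text
t: 10.88
ee_pos: [0.3627, 0.2725, 0.1791]
tcp_rot: [[0.247, 0.969, -0.029], [0.969, -0.247, -0.017], [-0.023, -0.024, -0.999]]
force: [-0.0, 0.4, 3.7]
width: 0.007
grasp_force: 1.8
```

Call:
apply_moves([
  [0,0,0.001,0],
  [0,0,0.002,0],
  [0,0,0.002,0],
])

```text
t: 11.25
ee_pos: [0.3626, 0.2723, 0.177]
tcp_rot: [[0.247, 0.969, -0.029], [0.969, -0.247, -0.017], [-0.024, -0.024, -0.999]]
force: [-0.8, 1.0, 3.7]
width: 0.007
grasp_force: 2.1
```

The force is soft and spring-like, about 3.7–4 N, so that is the catch. I'll press to about 10 mm and pull along the arc.

```bash
python3 - <<'E'
from h import *
s=r.sense();print(s["force"])
for a in(.15,.17,.2,.23,.26,.3,.35,.4,.45,.5,.55,.6): print(a,mv([*door(a,.0075,.253),.172],s),-(a-.15)*9.55)
E
```

```text
[-0.7601  0.9858  3.7044]
0.15 [-0.0095  0.0012  0.0052] -0.0
0.17 [-0.0146  0.0011  0.0053] -0.1910000000000002
0.2 [-0.0222  0.0012  0.0055] -0.4775000000000002
0.23 [-0.0297  0.0015  0.0057] -0.7640000000000002
0.26 [-0.0373  0.002   0.0059] -1.0505000000000002
0.3 [-0.0474  0.003   0.0061] -1.4325
0.35 [-0.0599  0.0048  0.0063] -1.91
0.4 [-0.0723  0.0073  0.0065] -2.3875
0.45 [-0.0846  0.0103  0.0068] -2.8650000000000007
0.5 [-0.0967  0.014   0.007 ] -3.3425000000000002
0.55 [-0.1086  0.0183  0.0071] -3.8200000000000003
0.6 [-0.1203  0.0232  0.0073] -4.2975
```

Call:
apply_moves([
  [0,0,0.003,0],
  [0,0,0.005,0],
  [-0.005,0.001,0.005,0],
  [-0.01,0.001,0.005,0],
  [-0.014,0.001,0.005,-0.2],
  [-0.018,0.001,0.005,-0.3],
  [-0.022,0.001,0.005,-0.5],
])

```text
t: 12.12
ee_pos: [0.3564, 0.2506, 0.1722]
tcp_rot: [[0.194, 0.98, -0.032], [0.981, -0.195, -0.017], [-0.023, -0.028, -0.999]]
force: [-2.8, 1.1, 5.7]
width: -0.0
grasp_force: 2.6
```

```bash
python3 - <<'E'
from h import *
s=r.sense();print(s["force"],s["ee_pos"],yaw(s))
d=s["ee_pos"][:2]-HG;print(np.hypot(*d),(np.degrees(np.arctan2(d[1],d[0]))-157.1))
for a in(.25,.3,.35,.4,.45,.5,.55,.6): print(a,mv([*door(a,.0075,.253),.172],s),-(a-.2)*9.55)
E
```

```text
[-2.808   1.1381  5.7337] [0.3564 0.2506 0.1722] -11.244220750213335
0.2548352181284821 9.815167348163612
0.25 [-0.0125  0.0016  0.0004] -0.4774999999999999
0.3 [-0.0251  0.0022  0.0007] -0.9549999999999998
0.35 [-0.0377  0.0033  0.001 ] -1.4324999999999999
0.4 [-0.0502  0.0051  0.0012] -1.9100000000000001
0.45 [-0.0626  0.0075  0.0014] -2.3875
0.5 [-0.0749  0.0106  0.0016] -2.865
0.55 [-0.087   0.0142  0.0018] -3.3425000000000007
0.6 [-0.099   0.0184  0.002 ] -3.82
```

Call:
apply_moves([
  [-0.006,0.001,0,-0.25],
  [-0.0125,0.0015,0,-0.5],
  [-0.019,0.002,0.0005,-0.75],
  [-0.025,0.002,0.0005,-1],
  [-0.031,0.003,0.001,-1.2],
  [-0.038,0.003,0.001,-1.4],
  [-0.044,0.004,0.001,-1.7],
  [-0.05,0.005,0.001,-1.9],
  [-0.056,0.006,0.001,-2.1],
  [-0.0625,0.0075,0.0015,-2.4],
  [-0.069,0.009,0.0015,-2.6],
  [-0.075,0.0105,0.0015,-2.9],
])

```text
t: 13.62
ee_pos: [0.3521, 0.1744, 0.172]
tcp_rot: [[-0.108, 0.994, -0.032], [0.994, 0.107, -0.018], [-0.014, -0.034, -0.999]]
force: [-2.4, 0.4, 6.0]
width: 0.005
grasp_force: 2.6
```

```bash
python3 - <<'E'
from h import *
s=shot("scene","s7",(160,120,220,165));print(s["force"],s["ee_pos"],yaw(s))
for a in(.55,.6,.7,.8,.9,1,1.1,1.2,1.3): print(a,mv([*door(a,.0075,.253),.19],s),-(a-.5)*9.55)
E
```

```text
[-2.4079  0.4491  5.9633] [0.3521 0.1744 0.172 ] 6.145042910431128
0.55 [-0.0123 -0.0006 -0.0178] -0.4775000000000005
0.6 [-0.0249 -0.0002 -0.0177] -0.9549999999999998
0.7 [-0.0501  0.0027 -0.0174] -1.9099999999999997
0.8 [-0.0748  0.0081 -0.0172] -2.8650000000000007
0.9 [-0.0989  0.0159 -0.0171] -3.8200000000000003
1 [-0.122   0.026  -0.0172] -4.775
1.1 [-0.1441  0.0384 -0.0173] -5.730000000000001
1.2 [-0.1648  0.053  -0.0175] -6.6850000000000005
1.3 [-0.1839  0.0695 -0.0177] -7.640000000000001
```

View pics/s7.png

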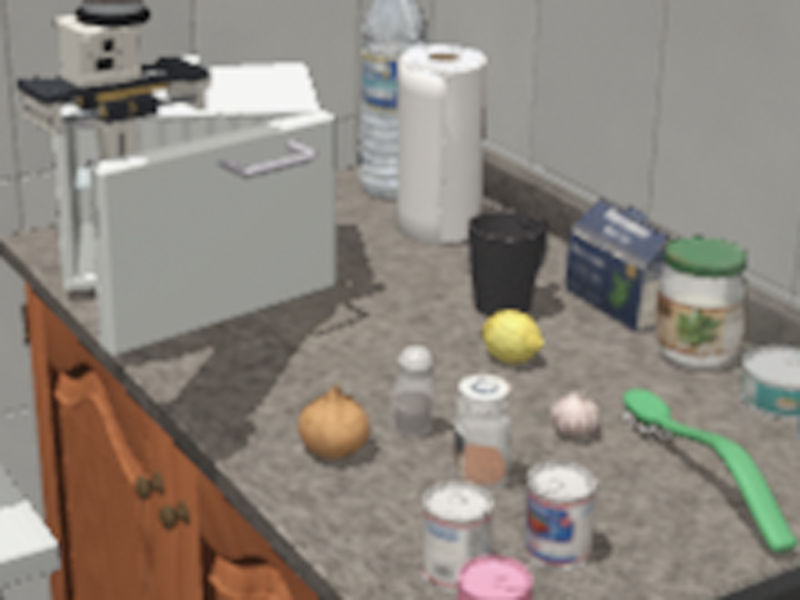

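The door is at about 0.5 and past the striker. Both tins show, at (457,530) and (560,512). I'll release the catch and swing the door on to about 1.3.

Call:
apply_moves([
  [-0.006,0,-0.012,-0.2],
  [-0.0125,-0.0005,-0.012,-0.5],
  [-0.025,0,-0.012,-1],
  [-0.0375,0.001,-0.012,-1.4],
  [-0.05,0.0025,-0.012,-1.9],
  [-0.0625,0.005,-0.012,-2.4],
  [-0.075,0.008,-0.012,-2.9],
  [-0.087,0.012,-0.012,-3.3],
  [-0.099,0.016,-0.012,-3.8],
  [-0.1105,0.021,-0.012,-4.3],
  [-0.122,0.026,-0.012,-4.8],
  [-0.133,0.032,-0.012,-5.3],
  [-0.144,0.038,-0.012,-5.7],
  [-0.1545,0.0455,-0.012,-6.2],
  [-0.165,0.053,-0.012,-6.7],
  [-0.175,0.061,-0.012,-7.2],
  [-0.184,0.0695,-0.012,-7.6],
  [-0.184,0.0695,-0.012,-7.6],
])

```text
t: 15.92
ee_pos: [0.4417, -0.0011, 0.1839]
tcp_rot: [[-0.783, 0.621, -0.032], [0.621, 0.783, -0.017], [0.014, -0.033, -0.999]]
force: [-0.2, 0.4, 0.3]
width: 0.003
grasp_force: 0.0
```

Call:
apply_moves([
  [0.02,0,-0.02,0],
  [0.04,0,-0.06,0],
  [0.04,0,-0.1,0],
  [0.04,0,-0.14,0],
  [0.04,0,-0.14,0],
  [0.04,0,-0.14,0],
])

```text
t: 16.68
ee_pos: [0.4142, 0.0269, 0.3243]
tcp_rot: [[-0.784, 0.62, -0.031], [0.62, 0.784, -0.017], [0.014, -0.033, -0.999]]
force: [0.2, -0.5, 0.6]
width: 0.006
grasp_force: 0.0
```

```bash
python3 - <<'E'
from h import *
s=shot("wrist","w8");go([.4247,-.3688,.2],s);print(s["tcp_rot"])
for a in (1.25,1.3):
  print(a,[w2p("wrist",[*door(a,-.002,y),.225],s)/.64 for y in (.0,.15,.3)])
  print("rack",[w2p("wrist",[*door(a,x,y),.17],s)/.64 for x in(0,.094) for y in (.044,.256)])
E
```

```text
shift [-0.2553 -0.2997  0.1307] pos [0.4142 0.0269 0.3243] yaw 51.695640298700134 j [ 0.2349 -0.0354 -0.3635  1.9083  0.0006  1.2995  0.7737] F [ 0.1631 -0.5394  0.6297] t 16.675
[[-0.7844  0.6195 -0.0312]
 [ 0.6201  0.7843 -0.0173]
 [ 0.0137 -0.0329 -0.9994]]
1.25 [array([810.5212, 365.5618]), array([567.9708, 351.0275]), array([330.0414, 336.77  ])]
rack [array([690.8409, 330.1049]), array([403.0947, 313.1865]), array([718.1181, 200.1011]), array([409.7704, 183.5864])]
1.3 [array([810.6854, 365.5679]), array([566.8232, 362.1956]), array([330.5139, 358.9279])]
rack [array([690.3216, 332.9439]), array([402.6788, 329.5451]), array([710.5761, 203.161 ]), array([402.5706, 202.1217])]
```

View pics/w8.png

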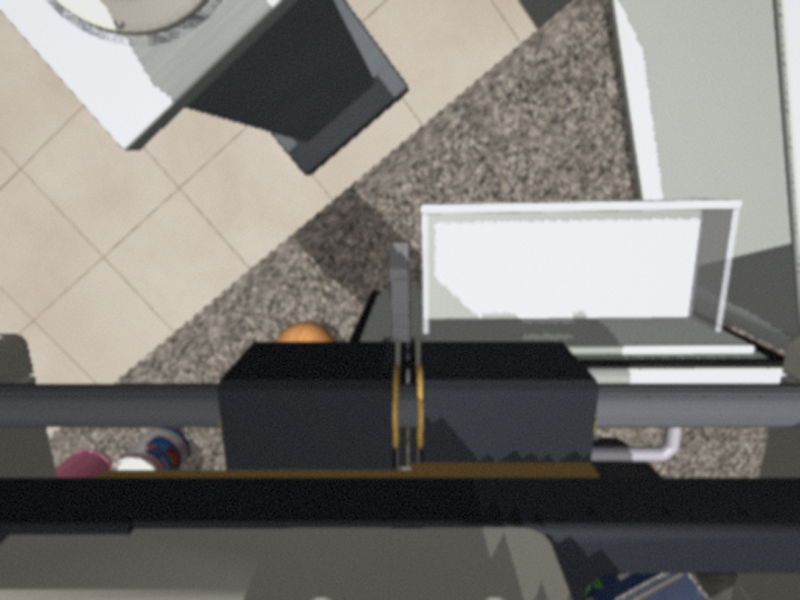

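The door is open to about 1.3. The rack's outer rim corners are at (422,205) and (740,203), some 17 mm off the prediction, so I'll refit the fridge pose using all the views.

```bash
cat > fit.py <<'E'
from h import *
import h
from scipy.optimize import least_squares
P2=dict(ee_pos=np.array([.4222,.2423,.3871]),tcp_rot=np.array([[.9273,-.373,-.0309],[-.3737,-.9274,-.0179],[-.022,.0281,-.9994]]))
P4=dict(ee_pos=np.array([.5008,.1744,.3308]),tcp_rot=np.array([[.268,.963,-.028],[.963,-.268,-.017],[-.024,-.022,-.999]]))
P8=dict(ee_pos=np.array([.4142,.0269,.3243]),tcp_rot=np.array([[-.7844,.6195,-.0312],[.6201,.7843,-.0173],[.0137,-.0329,-.9994]]))
k=.64
def res(p,full=False):
    h.HG=np.array(p[:2]);h.TH=p[2];dz,a1,a2,yr=p[3:]
    R=[]
    def pt(n,s,a,x,y,z,uv,w=1): R.append((w2p(n,[*h.door(a,x,y),z+dz],s)-np.array(uv))*w)
    for uv,x,y in (((112.7,135),.18,0),((167.7,156.7),0,0),((177.7,162.3),-.032,0),((70.4,229),.18,.3),((130.6,254),0,.3),((139,258),-.032,.3)): pt("top",None,0,x,y,.225,uv,1)
    # line obs: use two points, only column residual
    for uv,x in (((371,20),0),((369,375),0),((416,20),-.032),((408,375),-.032),((88,20),.18),((136,340),.18)):
        X=p2w("wrist",np.array(uv)*k,.225+dz,P2);d=X[:2]-h.HG;R.append(np.array([(d@[np.cos(h.TH),np.sin(h.TH)]-x)*800,0]))
    for uv,x,y,a in (((90,217),-.002,.3,a1),((93,265),-.032,.3,a1),((567,258),-.032,0,a1),((567,207),-.002,0,a1),((75,138),0,.3,0)): pt("wrist",P4,a,x,y,.225,np.array(uv)*k)
    for uv,y in (((422,205),.109),((741,202),-.109)): pt("wrist",P8,a2,.097,yr+y,.17,np.array(uv)*k)
    pt("wrist",P8,a2,-.032,0,.225,np.array((783,382))*k)
    R=np.array(R);return R if full else R.ravel()
q=least_squares(res,[.6046,.1929,np.radians(67.1),0,.15,1.3,.15],loss="soft_l1")
print(q.x,np.degrees(q.x[2]));print(res(q.x,True))
q2=least_squares(lambda p:res([*p[:3],0,*p[3:]]),[.6046,.1929,np.radians(67.1),.15,1.3,.15],loss="soft_l1");print(q2.x,q.cost,q2.cost)
for z in(.16,.17):
  A=p2w("wrist",np.array((422,205))*k,z,P8);B=p2w("wrist",np.array((741,202))*k,z,P8);print(z,A,B,np.linalg.norm(A-B),(A+B)/2,np.degrees(np.arctan2(*(A-B)[1::-1])))
E
python3 fit.py
```

```text
[ 0.605   0.1901  1.1657 -0.0089  0.1506  1.3194  0.1262] 66.78749294688828
[[-2.6375 -1.1442]
 [-0.0863 -0.1048]
 [ 0.1725 -1.6514]
 [-0.7631  1.5293]
 [-2.7387 -0.2046]
 [-0.7595 -0.0571]
 [-1.7566  0.    ]
 [-0.6455  0.    ]
 [ 0.0182  0.    ]
 [-0.4296  0.    ]
 [ 1.4733  0.    ]
 [ 1.0694  0.    ]
 [-2.4343  0.4669]
 [ 1.8146 -0.446 ]
 [-2.5457  0.2156]
 [-0.1867  2.1271]
 [ 0.308   0.698 ]
 [ 3.4408 -0.134 ]
 [-2.3897 -0.3099]
 [ 2.7259 15.2048]]
[0.6051 0.1886 1.1646 0.1425 1.3133 0.1292] 35.7827418610126 65.6679811215721
0.16 [0.3823 0.0598 0.16  ] [0.52   0.2381 0.16  ] 0.2252185494386483 [0.4512 0.149  0.16  ] -127.68375182319387
0.17 [0.3819 0.0602 0.17  ] [0.5156 0.2333 0.17  ] 0.21870471155692134 [0.4487 0.1468 0.17  ] -127.68375182319387
```

```bash
python3 - <<'E'
from h import *
s1=dict(ee_pos=np.array([.4949,-.2823,.2831]),tcp_rot=np.array([[.924,.3825,-.0011],[.3825,-.924,-.0001],[-.0011,-.0004,-1]]))
for u in((528,272),(467,358),(393,205)): print("w1",p2w("wrist",np.array(u)*.64,.072,s1))
i=cv2.cvtColor(r.grab_frame("top"),cv2.COLOR_RGB2BGR)
g=cv2.resize(i[160:250,320:400],None,fx=6,fy=6,interpolation=cv2.INTER_CUBIC)
m=cv2.inRange(g,(185,185,185),(255,255,255))
n,l,st,c=cv2.connectedComponentsWithStats(m)
for q,w in zip(st,c):
    if q[4]>1500: u=(w[0]/6+320,w[1]/6+160);print(u,q[2:]/6,p2w("top",u,.072))
go([.4247,-.3688,.2])
E
```

```text
w1 [ 0.5191 -0.3843  0.072 ]
w1 [ 0.4276 -0.3688  0.072 ]
w1 [ 0.5273 -0.2571  0.072 ]
(np.float64(360.45774954193786), np.float64(205.28303076764152)) [   80.        90.     40872.6667] [ 0.4477 -0.4039  0.072 ]
(np.float64(354.08816253487026), np.float64(184.41328490973208)) [  15.3333   15.1667 1055.5   ] [ 0.5163 -0.386   0.072 ]
(np.float64(349.97627168915915), np.float64(213.3072816253893)) [  15.5      16.3333 1123.8333] [ 0.4226 -0.3686  0.072 ]
shift [-0.2555 -0.2995  0.1301] pos [0.414  0.0267 0.3238] yaw 51.70191072553177 j [ 0.2351 -0.0344 -0.3634  1.9086  0.0006  1.2996  0.7741] F [-1.2317  0.2465  0.0166] t 16.775
```

Call:
apply_moves([
  [-0.035,-0.04,0,0.5],
  [-0.07,-0.08,0,1],
  [-0.105,-0.125,0.02,1.5],
  [-0.14,-0.165,0.04,2],
  [-0.175,-0.205,0.06,2.5],
  [-0.21,-0.25,0.08,3],
  [-0.245,-0.29,0.1,3.37],
  [-0.257,-0.3,0.12,3.37],
  [-0.257,-0.3,0.13,3.37],
  [-0.257,-0.3,0.13,3.37],
], fingers=0.078)

```text
t: 18.02
ee_pos: [0.4265, -0.368, 0.2]
tcp_rot: [[-0.523, 0.852, -0.032], [0.852, 0.523, -0.014], [0.005, -0.035, -0.999]]
force: [0.6, 0.7, 0.1]
width: 0.851
grasp_force: 0.0
```

```bash
python3 - <<'E'
from h import *
go([.426,-.369,.042]);print(r.sense()["tcp_rot"][:,2])
E
```

```text
shift [-0.0013  0.0046  0.1579] pos [ 0.4265 -0.368   0.2   ] yaw 31.555486467632754 j [0.6336 0.3279 0.0116 1.7746 0.031  1.0565 1.1799] F [0.5643 0.6849 0.103 ] t 18.025
[-0.0322 -0.0143 -0.9994]
```

Call:
apply_moves([
  [0,0.001,0.05,0],
  [-0.001,0.003,0.1,0],
  [-0.001,0.004,0.14,0],
  [-0.001,0.0045,0.163,0],
  [-0.001,0.0045,0.163,0],
])

```text
t: 18.65
ee_pos: [0.4263, -0.3691, 0.0376]
tcp_rot: [[-0.524, 0.851, -0.032], [0.852, 0.524, -0.015], [0.004, -0.035, -0.999]]
force: [0.3, 0.3, 0.8]
width: 0.848
grasp_force: 0.0
```

Call:
apply_moves([
  [0,0,0,0],
  [0,0,0,0],
  [0,0,0,0],
  [0,0,0,0],
  [0,0,0,0],
], fingers=0.04, newtons=22)

```text
t: 19.27
ee_pos: [0.4276, -0.3723, 0.0399]
tcp_rot: [[-0.522, 0.853, -0.028], [0.853, 0.522, -0.019], [-0.001, -0.033, -0.999]]
force: [-0.4, 0.1, 7.2]
width: 0.612
grasp_force: 22.0
```

```bash
python3 - <<'E'
from h import *
go([.426,-.369,.042]);s=r.sense();print(s["width"]*.0918,s["grasp_force"])
E
```

```text
shift [ 0.0036  0.0003 -0.0021] pos [ 0.4276 -0.3723  0.0399] yaw 31.457786673658976 j [0.6376 0.5388 0.0125 1.8833 0.0377 0.7307 1.1692] F [-0.3965  0.0786  7.1714] t 19.275
0.056201763036914286 22.046242654323578
```

Call:
apply_moves([
  [0,0,-0.04,0],
  [0,0,-0.1,0],
  [0,0,-0.16,0],
  [0,0,-0.22,0],
  [0,0,-0.27,0],
  [0,0,-0.27,0],
])

```text
t: 20.02
ee_pos: [0.4369, -0.3682, 0.3133]
tcp_rot: [[-0.522, 0.853, -0.022], [0.853, 0.522, -0.022], [-0.007, -0.031, -1.0]]
force: [-0.8, 0.5, -2.4]
width: 0.618
grasp_force: 22.0
```

```bash
python3 - <<'E'
from h import *
go([.5076,.1527,.30]);s=r.sense();print(s["width"]*.0918,s["grasp_force"])
E
```

```text
shift [0.4074 0.3325 0.0001] pos [ 0.4369 -0.3682  0.3133] yaw 31.471137652856374 j [0.6213 0.2427 0.0133 1.6243 0.0291 1.2794 1.1751] F [-0.7727  0.546  -2.384 ] t 20.025
0.05674027112824401 21.99079066514969
```

Call:
apply_moves([
  [0.04,0.033,-0.005,-0.4],
  [0.08,0.066,-0.005,-0.8],
  [0.12,0.1,-0.005,-1.2],
  [0.16,0.133,0,-1.6],
  [0.2,0.166,0,-2],
  [0.245,0.2,0,-2.4],
  [0.285,0.233,0,-2.8],
  [0.325,0.266,0,-3.1],
  [0.367,0.3,0,-3.3],
  [0.39,0.32,0,-3.47],
  [0.407,0.3325,0,-3.47],
  [0.407,0.3325,0,-3.47],
  [0.407,0.3325,0,-3.47],
])

```text
t: 21.65
ee_pos: [0.5051, 0.1523, 0.2963]
tcp_rot: [[-0.79, 0.612, -0.031], [0.613, 0.79, -0.018], [0.014, -0.034, -0.999]]
force: [0.7, -0.1, -2.1]
width: 0.614
grasp_force: 22.0
```

```bash
python3 - <<'E'
from h import *
s=shot("wrist","w9");go([.5076,.1527,.30],s);print(s["width"]*.0918,s["tcp_rot"])
E
```

```text
shift [-0.0017  0.0018 -0.0038] pos [0.5051 0.1523 0.2963] yaw 52.24593393533405 j [ 0.0059  0.2181 -0.4156  1.7104  0.0963  1.2688  0.4787] F [ 0.6823 -0.0687 -2.0658] t 21.65
0.056407929444778286 [[-0.7903  0.6119 -0.0315]
 [ 0.6126  0.7902 -0.0183]
 [ 0.0137 -0.0337 -0.9993]]
```

View pics/w9.png

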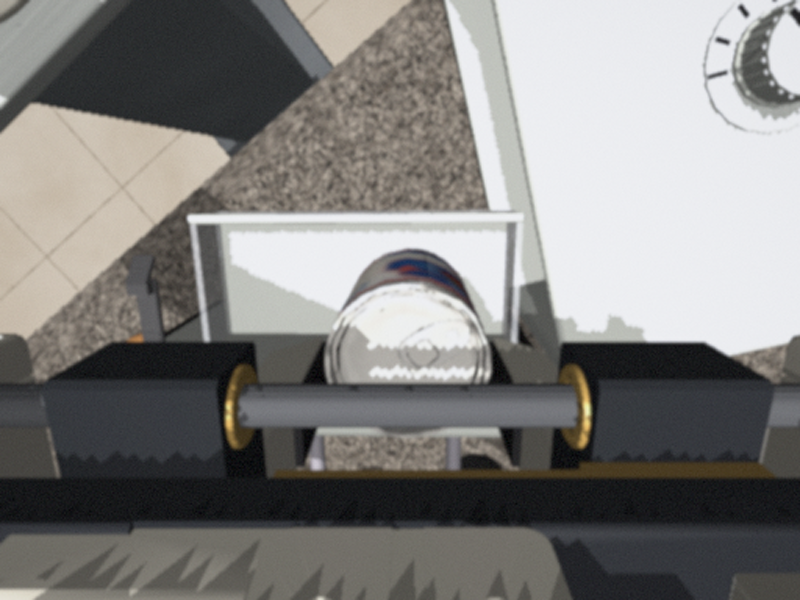

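The tin is held upright over the rack, whose rim corners are at (190,218) and (522,217). I'll re-measure the rack from here.

```bash
python3 - <<'E'
from h import *
s=r.sense()
for z in(.16,.165,.17):
  A=p2w("wrist",np.array((190,218))*.64,z,s);B=p2w("wrist",np.array((522,217))*.64,z,s)
  m=(A+B)/2;u=(A-B)/np.linalg.norm(A-B);x=np.array([u[1],-u[0],0]) # door x
  print(z,np.linalg.norm(A-B),m,np.degrees(np.arctan2(u[1],u[0])),x)
  for yy in(-.04,.052):
    t=m-.042*x+yy*u;t[2]=.3;print(yy,t,mv(t,s))
E
```

```text
0.16 0.22414607170490092 [0.4506 0.1446 0.16  ] -127.48692704985758 [-0.7935  0.6086  0.    ]
-0.04 [0.5082 0.1507 0.3   ] [-0.0031  0.0006 -0.0034]
0.052 [0.4522 0.0777 0.3   ] [-0.0036 -0.0913 -0.0004]
0.165 0.22062221318783448 [0.4507 0.1454 0.165 ] -127.48692704985758 [-0.7935  0.6086  0.    ]
-0.04 [0.5083 0.1516 0.3   ] [-0.0026  0.0013 -0.0035]
0.052 [0.4523 0.0786 0.3   ] [-0.0032 -0.0906 -0.0004]
0.17 0.2170983546707679 [0.4508 0.1462 0.17  ] -127.48692704985758 [-0.7935  0.6086  0.    ]
-0.04 [0.5084 0.1524 0.3   ] [-0.0022  0.0021 -0.0035]
0.052 [0.4524 0.0794 0.3   ] [-0.0027 -0.0899 -0.0004]
```

```bash
python3 - <<'E'
from h import *
for z in (.24,.19,.172): print(z,mv([.5083,.152,z]))
E
```

```text
0.24 [-0.0031  0.0036  0.0565]
0.19 [-0.0038  0.0053  0.1065]
0.172 [-0.004   0.0059  0.1245]
```

Call:
apply_moves([
  [-0.003,0.002,0.03,0],
  [-0.003,0.0035,0.057,0],
  [-0.0035,0.0045,0.082,0],
  [-0.004,0.0055,0.106,0],
  [-0.004,0.0055,0.113,0],
  [-0.004,0.0055,0.113,0],
])

```text
t: 22.45
ee_pos: [0.5088, 0.153, 0.1842]
tcp_rot: [[-0.79, 0.612, -0.03], [0.613, 0.79, -0.017], [0.013, -0.032, -0.999]]
force: [-0.3, 0.1, -1.2]
width: 0.615
grasp_force: 22.0
```

Call:
apply_moves([
  [0,0,0.003,0],
  [0,0,0.006,0],
  [0,0,0.009,0],
  [0,0,0.009,0],
])

```text
t: 22.95
ee_pos: [0.5083, 0.1536, 0.175]
tcp_rot: [[-0.791, 0.611, -0.03], [0.612, 0.791, -0.017], [0.013, -0.032, -0.999]]
force: [0.5, -0.0, -2.0]
width: 0.617
grasp_force: 22.0
```

Call:
apply_moves([
  [0,0,0.002,0],
  [0,0,0.004,0],
  [0,0,0.004,0],
])

```text
t: 23.32
ee_pos: [0.5082, 0.1535, 0.1709]
tcp_rot: [[-0.791, 0.611, -0.03], [0.612, 0.791, -0.017], [0.013, -0.032, -0.999]]
force: [-0.7, 0.3, -2.6]
width: 0.616
grasp_force: 22.0
```

Call:
apply_moves([
  [0,0,0.002,0],
  [0,0,0.004,0],
  [0,0,0.004,0],
])

```text
t: 23.7
ee_pos: [0.5085, 0.1537, 0.1697]
tcp_rot: [[-0.791, 0.611, -0.029], [0.612, 0.791, -0.018], [0.012, -0.031, -0.999]]
force: [-7.0, -2.3, 16.0]
width: 0.615
grasp_force: 22.1
```

Floor contact at TCP z of about 0.170 is exactly the expected 130 mm. Easing off and releasing.

Call:
apply_moves([
  [0,0,-0.002,0],
  [0,0,-0.002,0],
  [0,0,-0.002,0],
], fingers=0.068)

```text
t: 24.08
ee_pos: [0.5083, 0.1536, 0.169]
tcp_rot: [[-0.791, 0.611, -0.03], [0.612, 0.791, -0.017], [0.013, -0.032, -0.999]]
force: [-0.9, -0.7, -0.4]
width: 0.739
grasp_force: 0.0
```

Call:
apply_moves([
  [0,0,-0.02,0],
  [0,0,-0.05,0],
  [0,0,-0.1,0],
  [0,0,-0.13,0],
  [0,0,-0.13,0],
])

```text
t: 24.7
ee_pos: [0.5138, 0.1565, 0.3016]
tcp_rot: [[-0.791, 0.611, -0.025], [0.612, 0.791, -0.016], [0.01, -0.028, -1.0]]
force: [0.0, 0.0, -0.3]
width: 0.739
grasp_force: 0.0
```

```bash
python3 - <<'E'
from h import *
shot("wrist","w10")
i=cv2.cvtColor(r.grab_frame("top"),cv2.COLOR_RGB2BGR);cv2.imwrite("pics/t10.png",i)
g=cv2.resize(i[160:250,320:385],None,fx=6,fy=6,interpolation=cv2.INTER_CUBIC)
m=cv2.inRange(g,(185,185,185),(255,255,255))
n,l,st,c=cv2.connectedComponentsWithStats(m)
for q,w in zip(st[1:],c[1:]):
    if q[4]>1500: u=(w[0]/6+320,w[1]/6+160);print(u,q[2:]/6,p2w("top",u,.072))
go([.518,-.3845,.2])
a=cv2.imread("pics/w10.png");o=np.zeros((600,800,3),np.uint8)
o[:450,:600]=cv2.resize(a,(600,450));o[450:,:200]=cv2.resize(i[160:250,280:400],(200,150));cv2.imwrite("pics/c10.png",o)
E
```

```text
(np.float64(354.11826082562783), np.float64(184.37832853317164)) [  15.5   15.5 1099.5] [ 0.5165 -0.3861  0.072 ]
shift [-0.3365 -0.4202  0.1075] pos [0.5119 0.1556 0.2984] yaw 52.304884067564984 j [ 0.0028  0.2304 -0.4177  1.6913  0.1011  1.2754  0.4748] F [-0.8552  0.5225 -0.2173] t 24.8
```

View pics/c10.png

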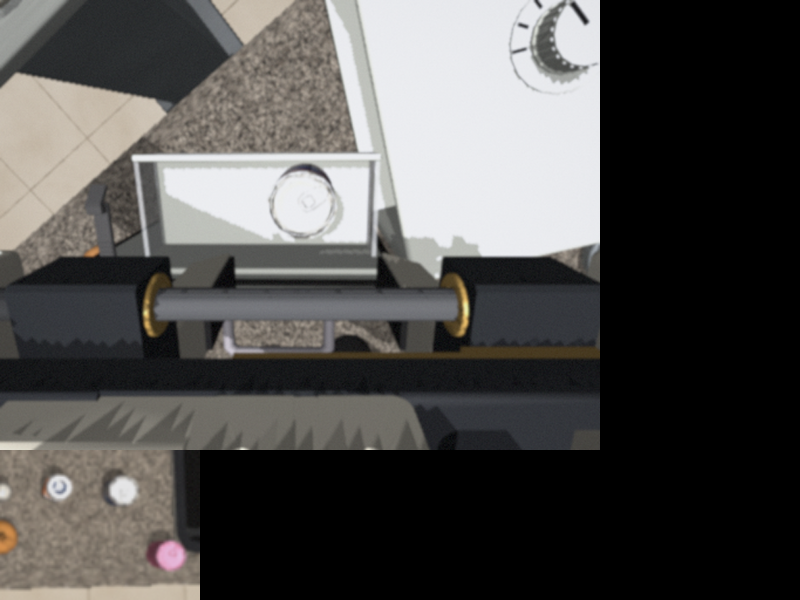

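The first tin stands upright in the rack at (305,203). The second is unmoved at (123,490). Fetching it.

Call:
apply_moves([
  [-0.03,-0.04,0,0],
  [-0.065,-0.08,0,0.5],
  [-0.1,-0.125,0,1],
  [-0.13,-0.165,0,1.5],
  [-0.165,-0.205,0,2],
  [-0.2,-0.25,0.02,2.5],
  [-0.23,-0.29,0.04,3],
  [-0.265,-0.33,0.06,3.4],
  [-0.3,-0.375,0.08,3.4],
  [-0.3365,-0.42,0.1,3.4],
  [-0.3365,-0.42,0.1075,3.4],
  [-0.3365,-0.42,0.1075,3.4],
], fingers=0.078)

```text
t: 26.3
ee_pos: [0.5172, -0.3826, 0.1977]
tcp_rot: [[-0.528, 0.849, -0.034], [0.849, 0.528, -0.013], [0.006, -0.036, -0.999]]
force: [-0.7, 0.9, 0.5]
width: 0.852
grasp_force: 0.0
```

```bash
python3 - <<'E'
from h import *
go([.5177,-.385,.037])
i=cv2.cvtColor(r.grab_frame("top"),cv2.COLOR_RGB2BGR);cv2.imwrite("pics/t11.png",i)
s=shot("scene","s11")
E
```

```text
shift [-0.0033  0.0049  0.1606] pos [ 0.5172 -0.3826  0.1977] yaw 31.886976251937668 j [ 0.6169  0.4735 -0.0546  1.565   0.0602  1.1255  1.0979] F [-0.6858  0.9416  0.471 ] t 26.3
```

Call:
apply_moves([
  [-0.001,0.001,0.05,0],
  [-0.002,0.003,0.1,0],
  [-0.003,0.005,0.14,0],
  [-0.003,0.005,0.161,0],
  [-0.003,0.005,0.161,0],
])

```text
t: 27.02
ee_pos: [0.5193, -0.3853, 0.0388]
tcp_rot: [[-0.53, 0.848, -0.031], [0.848, 0.529, -0.016], [0.003, -0.035, -0.999]]
force: [-0.1, 0.2, 0.2]
width: 0.851
grasp_force: 0.0
```

Call:
apply_moves([
  [0,0,0,0],
  [0,0,0,0],
  [0,0,0,0],
  [0,0,0,0],
  [0,0,0,0],
], fingers=0.04)

```text
t: 27.65
ee_pos: [0.5205, -0.3877, 0.0411]
tcp_rot: [[-0.528, 0.849, -0.028], [0.849, 0.528, -0.019], [-0.001, -0.033, -0.999]]
force: [-0.2, 0.2, 6.0]
width: 0.618
grasp_force: 22.1
```

Call:
apply_moves([
  [0,0,-0.04,0],
  [0,0,-0.1,0],
  [0,0,-0.16,0],
  [0,0,-0.22,0],
  [0,0,-0.265,0],
  [0,0,-0.265,0],
])

```text
t: 28.4
ee_pos: [0.5296, -0.3833, 0.3094]
tcp_rot: [[-0.529, 0.849, -0.022], [0.849, 0.528, -0.022], [-0.007, -0.03, -1.0]]
force: [-0.3, -0.2, -1.8]
width: 0.616
grasp_force: 22.0
```

```bash
python3 - <<'E'
from h import *
go([.4523,.0786,.30]);s=r.sense();print(s["width"]*.0918,s["grasp_force"])
E
```

```text
shift [0.433  0.1787 0.0011] pos [ 0.5296 -0.3833  0.3094] yaw 31.89736356696619 j [ 0.6067  0.4056 -0.0552  1.4122  0.0534  1.3323  1.0998] F [-0.3015 -0.232  -1.8076] t 28.4
0.05651660307353938 21.98880046606064
```

Gripped. Moving to slot B (turn -3.4).

Call:
apply_moves([
  [0.05,0.02,-0.005,-0.4],
  [0.1,0.04,-0.005,-0.8],
  [0.15,0.06,-0.005,-1.2],
  [0.2,0.08,0,-1.6],
  [0.25,0.103,0,-2],
  [0.3,0.124,0,-2.4],
  [0.35,0.145,0,-2.8],
  [0.4,0.165,0,-3.2],
  [0.433,0.179,0,-3.4],
  [0.433,0.179,0,-3.4],
  [0.433,0.179,0,-3.4],
])

```text
t: 29.78
ee_pos: [0.4499, 0.079, 0.2977]
tcp_rot: [[-0.791, 0.611, -0.032], [0.612, 0.791, -0.018], [0.014, -0.033, -0.999]]
force: [0.3, -0.2, -1.6]
width: 0.616
grasp_force: 22.0
```

```bash
python3 - <<'E'
from h import *
for z in (.3,.24,.19,.175): go([.4523,.0786,z])
s=shot("wrist","w12")
print(w2p("wrist",[.5083,.1525,.202],s)/.64,"rackcorners", w2p("wrist",[.4507,.1458,.17],s)/.64)
E
```

```text
shift [-0.0021  0.0011 -0.0024] pos [0.4499 0.079  0.2977] yaw 52.27964439116664 j [ 0.1467  0.0735 -0.4071  1.8642  0.0403  1.2453  0.6388] F [ 0.2871 -0.2333 -1.5813] t 29.775
shift [-0.003   0.0031  0.0576] pos [0.4499 0.079  0.2977] yaw 52.27964439116664 j [ 0.1467  0.0735 -0.4071  1.8642  0.0403  1.2453  0.6388] F [ 0.2871 -0.2333 -1.5813] t 29.775
shift [-0.0037  0.0048  0.1075] pos [0.4499 0.079  0.2977] yaw 52.27964439116664 j [ 0.1467  0.0735 -0.4071  1.8642  0.0403  1.2453  0.6388] F [ 0.2871 -0.2333 -1.5813] t 29.775
shift [-0.0039  0.0053  0.1225] pos [0.4499 0.079  0.2977] yaw 52.27964439116664 j [ 0.1467  0.0735 -0.4071  1.8642  0.0403  1.2453  0.6388] F [ 0.2871 -0.2333 -1.5813] t 29.775
[567.7247 291.3154] rackcorners [494.9836 216.805 ]
```

View pics/w12.png

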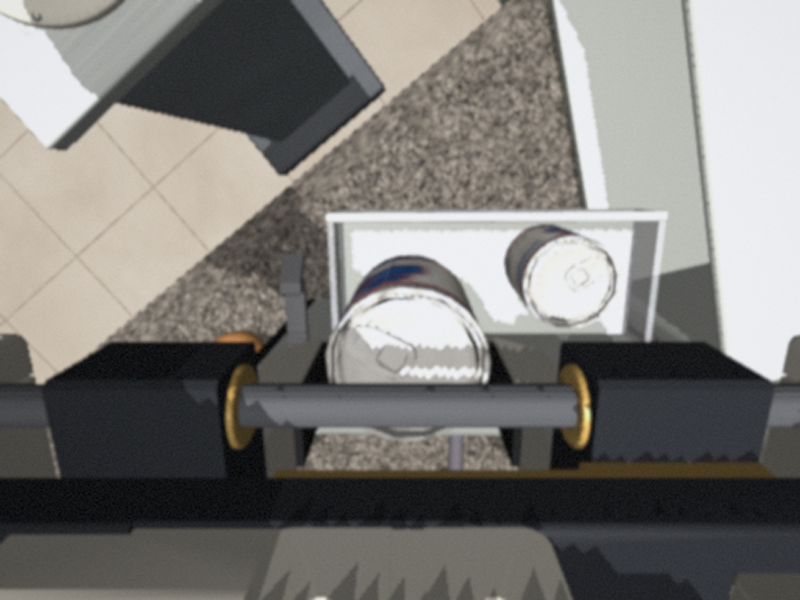

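Rack centre and first tin (570,278) are as predicted, and the slot is clear. Lowering.

Call:
apply_moves([
  [-0.002,0.002,0.03,0],
  [-0.003,0.003,0.057,0],
  [-0.003,0.004,0.085,0],
  [-0.004,0.005,0.107,0],
  [-0.004,0.005,0.12,0],
  [-0.004,0.005,0.12,0],
])

```text
t: 30.58
ee_pos: [0.4525, 0.0785, 0.1777]
tcp_rot: [[-0.79, 0.612, -0.032], [0.613, 0.79, -0.017], [0.015, -0.033, -0.999]]
force: [0.3, -1.1, -2.2]
width: 0.617
grasp_force: 22.0
```

Call:
apply_moves([
  [0,0,0.002,0],
  [0,0,0.004,0],
  [0,0,0.006,0],
  [0,0,0.006,0],
])

```text
t: 31.08
ee_pos: [0.453, 0.0794, 0.1726]
tcp_rot: [[-0.791, 0.611, -0.03], [0.612, 0.791, -0.017], [0.013, -0.032, -0.999]]
force: [-1.0, -0.2, -1.8]
width: 0.614
grasp_force: 22.0
```

Call:
apply_moves([
  [0,0,0.001,0],
  [0,0,0.002,0],
  [0,0,0.002,0],
])

```text
t: 31.45
ee_pos: [0.4533, 0.0792, 0.171]
tcp_rot: [[-0.791, 0.611, -0.029], [0.612, 0.791, -0.017], [0.012, -0.031, -0.999]]
force: [-0.8, -1.6, 3.0]
width: 0.616
grasp_force: 22.0
```

Call:
apply_moves([
  [0,0,0,0],
  [0,0,0,0],
  [0,0,0,0],
], fingers=0.068)

```text
t: 31.82
ee_pos: [0.4529, 0.0793, 0.1705]
tcp_rot: [[-0.791, 0.611, -0.03], [0.612, 0.791, -0.017], [0.013, -0.032, -0.999]]
force: [-0.3, -0.6, -0.8]
width: 0.741
grasp_force: 0.0
```

Call:
apply_moves([
  [0,0,-0.02,0],
  [0,0,-0.05,0],
  [0,0,-0.1,0],
  [0,0,-0.14,0],
  [0,0,-0.14,0],
])

```text
t: 32.45
ee_pos: [0.4593, 0.0824, 0.3138]
tcp_rot: [[-0.791, 0.611, -0.023], [0.612, 0.791, -0.016], [0.008, -0.027, -1.0]]
force: [0.1, 0.1, 0.5]
width: 0.743
grasp_force: 0.0
```

```bash
python3 - <<'E'
from h import *
s=shot("wrist","w13",(130,90,300,225));go([0.45,0.0,0.3],s)
print((w2p("wrist",[.5083,.1525,.202],s)-[130,90])/.375,(w2p("wrist",[.4525,.0788,.202],s)-[130,90])/.375)
E
```

```text
shift [-0.0431 -0.0705  0.0153] pos [0.4593 0.0824 0.3138] yaw 52.306336676877216 j [ 0.1475  0.0752 -0.4118  1.8261  0.0415  1.2732  0.6364] F [0.1114 0.1103 0.5234] t 32.45
[585.2291 230.5458] [335.5796 231.631 ]
```

View pics/w13.png

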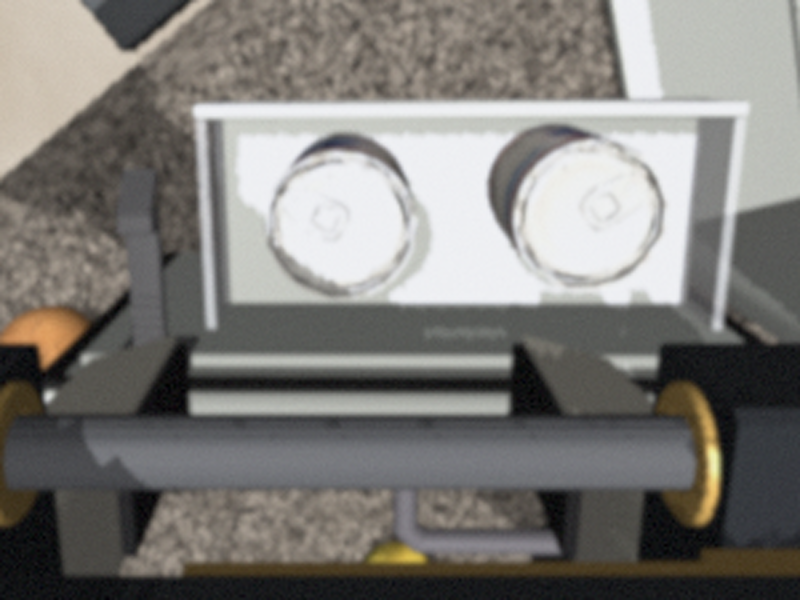

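Both tins stand upright in the rack, at (340,220) and (585,210). That makes 16 pictures viewed, over the limit of 14, so I'll view no more and work from numbers. Next I'll go round to the outside of the door and push it shut.

```bash
python3 - <<'E'
from h import *
import h
h.HG=np.array([.605,.1905]);h.TH=np.radians(66.9)
s=r.sense()
for z in(.31,.15): print(z,h.door(1.318,-.065,.24),mv([*h.door(1.318,-.065,.24),z],s))
for u in((680,60),(730,300)):
  P4=dict(ee_pos=np.array([.5008,.1744,.3308]),tcp_rot=np.array([[.268,.963,-.028],[.963,-.268,-.017],[-.024,-.022,-.999]]))
  print(u,p2w("wrist",np.array(u)*.64,.1,P4),p2w("wrist",np.array(u)*.64,.25,P4))
E
sed -i 's/^TH=.*/TH=np.radians(66.9);HG=np.array([.605,.1905])/' h.py
```

```text
0.31 [ 0.5101 -0.0393] [-0.1154 -0.064   0.0024]
0.15 [ 0.5101 -0.0393] [-0.1172 -0.0593  0.1623]
(680, 60) [0.7416 0.2583 0.1   ] [0.6622 0.2528 0.25  ]
(730, 300) [0.7618 0.049  0.1   ] [0.6751 0.1202 0.25  ]
```

Call:
apply_moves([
  [-0.03,-0.015,0,0],
  [-0.06,-0.03,0,0],
  [-0.09,-0.05,0,0],
  [-0.116,-0.063,0,0],
  [-0.116,-0.063,0,0],
  [-0.116,-0.062,0.03,0],
  [-0.117,-0.061,0.08,0],
  [-0.117,-0.06,0.13,0],
  [-0.117,-0.059,0.162,0],
  [-0.117,-0.059,0.162,0],
], fingers=0.0)

```text
t: 33.75
ee_pos: [0.5053, -0.038, 0.1459]
tcp_rot: [[-0.792, 0.61, -0.037], [0.61, 0.792, -0.016], [0.02, -0.035, -0.999]]
force: [0.7, 0.5, 0.3]
width: 0.006
grasp_force: 0.0
```

```bash
python3 - <<'E'
from h import *
s=r.sense();go([*door(1.318,-.065,.24),.15],s)
for a in np.arange(1.3,.55,-.05): print(round(a,2),mv([*door(a,-.0415,.24),.15],s),(1.318-a)*9.55)
E
```

```text
shift [-0.0046  0.0018 -0.0043] pos [ 0.5053 -0.038   0.1459] yaw 52.413360851696346 j [ 0.258   0.3244 -0.2953  1.9328  0.1336  0.9395  0.8088] F [0.6675 0.5275 0.2553] t 33.75
1.3 [ 0.0232  0.001  -0.0037] 0.17190000000000016
1.25 [ 0.0353 -0.0005 -0.0034] 0.6494000000000006
1.2 [ 0.0475 -0.0015 -0.0031] 1.1269000000000011
1.15 [ 0.0596 -0.0018 -0.0029] 1.6044000000000016
1.1 [ 0.0718 -0.0015 -0.0026] 2.081900000000002
1.05 [ 0.0839 -0.0007 -0.0024] 2.5594000000000023
1.0 [ 0.096   0.0008 -0.0022] 3.036900000000003
0.95 [ 0.108   0.0029 -0.0021] 3.5144000000000033
0.9 [ 0.1199  0.0056 -0.0019] 3.991900000000004
0.85 [ 0.1316  0.0088 -0.0018] 4.469400000000005
0.8 [ 0.1432  0.0127 -0.0017] 4.946900000000005
0.75 [ 0.1545  0.0171 -0.0017] 5.424400000000006
0.7 [ 0.1656  0.0221 -0.0016] 5.901900000000006
0.65 [ 0.1765  0.0276 -0.0016] 6.379400000000006
0.6 [ 0.187   0.0337 -0.0016] 6.856900000000007
```

Call:
apply_moves([
  [0.008,0,-0.002,0],
  [0.016,0,-0.003,0],
  [0.023,0.001,-0.003,0.2],
  [0.029,0,-0.003,0.4],
  [0.035,-0.0005,-0.003,0.65],
  [0.041,-0.001,-0.003,0.9],
  [0.0475,-0.0015,-0.003,1.1],
  [0.0535,-0.0015,-0.003,1.4],
  [0.06,-0.002,-0.003,1.6],
  [0.066,-0.0015,-0.003,1.85],
  [0.072,-0.0015,-0.003,2.1],
  [0.078,-0.001,-0.0025,2.3],
  [0.084,-0.0005,-0.0025,2.55],
  [0.09,0,-0.0025,2.8],
  [0.096,0.001,-0.002,3.05],
  [0.102,0.002,-0.002,3.3],
  [0.108,0.003,-0.002,3.5],
  [0.114,0.0045,-0.002,3.75],
  [0.12,0.0055,-0.002,4],
])

```text
t: 36.12
ee_pos: [0.4171, 0.0389, 0.1524]
tcp_rot: [[-0.473, 0.881, -0.029], [0.881, 0.472, -0.017], [-0.001, -0.034, -0.999]]
force: [0.5, -0.0, 0.1]
width: 0.004
grasp_force: 0.3
```

```bash
python3 - <<'E'
from h import *
s=r.sense();go([*door(.9,-.0415,.24),.15],s)
for a in np.arange(.9,.1,-.05): print(round(a,2),mv([*door(a,-.0415,.24),.15],s),(.9-a)*9.55)
E
```

```text
shift [ 0.0022 -0.0025  0.0025] pos [0.4171 0.0389 0.1524] yaw 28.20206055675495 j [ 0.1164  0.1595 -0.308   2.1278  0.076   0.8952  0.2549] F [ 0.5444 -0.0044  0.113 ] t 36.125
0.9 [ 0.0022 -0.0025  0.0025] 0.0
0.85 [ 0.0143 -0.0043  0.0025] 0.4775000000000005
0.8 [ 0.0264 -0.0056  0.0025] 0.955000000000001
0.75 [ 0.0385 -0.0062  0.0025] 1.4325000000000014
0.7 [ 0.0507 -0.0062  0.0025] 1.910000000000002
0.65 [ 0.0629 -0.0056  0.0025] 2.3875000000000024
0.6 [ 0.075  -0.0044  0.0024] 2.865000000000003
0.55 [ 0.087  -0.0026  0.0024] 3.3425000000000034
0.5 [ 0.099  -0.0002  0.0023] 3.820000000000004
0.45 [0.1108 0.0028 0.0022] 4.297500000000004
0.4 [0.1224 0.0064 0.002 ] 4.775000000000005
0.35 [0.1339 0.0106 0.0019] 5.252500000000005
0.3 [0.1451 0.0153 0.0017] 5.730000000000006
0.25 [0.156  0.0206 0.0015] 6.207500000000006
0.2 [0.1667 0.0264 0.0013] 6.685000000000007
0.15 [0.1771 0.0328 0.0011] 7.162500000000007
```

Call:
apply_moves([
  [0.008,-0.0035,0.0025,0.25],
  [0.0145,-0.0045,0.0025,0.5],
  [0.0205,-0.005,0.0025,0.7],
  [0.0265,-0.0055,0.0025,0.95],
  [0.0325,-0.006,0.0025,1.2],
  [0.0385,-0.006,0.0025,1.45],
  [0.0445,-0.006,0.0025,1.7],
  [0.0505,-0.006,0.0025,1.9],
  [0.057,-0.006,0.0025,2.15],
  [0.063,-0.0055,0.0025,2.4],
  [0.069,-0.005,0.0025,2.65],
  [0.075,-0.0045,0.0025,2.9],
  [0.081,-0.0035,0.0025,3.1],
  [0.087,-0.0025,0.0025,3.35],
  [0.093,-0.0015,0.0025,3.6],
  [0.099,0,0.0025,3.8],
  [0.105,0.0015,0.002,4.05],
  [0.111,0.003,0.002,4.3],
  [0.117,0.0045,0.002,4.55],
  [0.122,0.0065,0.002,4.8],
])

```text
t: 38.62
ee_pos: [0.3648, 0.1493, 0.1499]
tcp_rot: [[0.01, 1.0, -0.03], [1.0, -0.01, -0.017], [-0.017, -0.03, -0.999]]
force: [-0.6, -0.4, 0.2]
width: 0.002
grasp_force: 0.3
```

```bash
python3 - <<'E'
from h import *
s=r.sense();go([*door(.4,-.0415,.24),.15],s);print(s["grasp_force"])
for a in (.35,.3,.25,.2,.15,.1,.05,.02,0,-.02): print(round(a,2),mv([*door(a,-.0415,.24),.15],s),(.4-a)*9.55)
E
```

```text
shift [ 0.0004  0.0001 -0.0001] pos [0.3648 0.1493 0.1499] yaw -0.5844947387472026 j [-0.0986  0.1248 -0.382   2.1779  0.0618  0.8834 -0.5287] F [-0.5698 -0.3938  0.2482] t 38.625
0.3405897505581379
0.35 [ 0.0125 -0.0018 -0.0002] 0.4775000000000005
0.3 [ 0.0246 -0.003  -0.0004] 0.9550000000000004
0.25 [ 0.0367 -0.0037 -0.0006] 1.4325000000000003
0.2 [ 0.0489 -0.0037 -0.0008] 1.9100000000000001
0.15 [ 0.0611 -0.0031 -0.001 ] 2.3875
0.1 [ 0.0732 -0.002  -0.0013] 2.8650000000000007
0.05 [ 0.0852 -0.0002 -0.0015] 3.3425000000000007
0.02 [ 0.0924  0.0012 -0.0017] 3.6290000000000004
0 [ 0.0972  0.0022 -0.0018] 3.8200000000000003
-0.02 [ 0.1019  0.0033 -0.0019] 4.011000000000001
```

Call:
apply_moves([
  [0.006,-0.001,0,0.25],
  [0.0125,-0.002,0,0.5],
  [0.0185,-0.0025,0,0.7],
  [0.0245,-0.003,0,0.95],
  [0.0305,-0.0035,0,1.2],
  [0.0365,-0.0035,0,1.45],
  [0.043,-0.0035,-0.001,1.7],
  [0.049,-0.0035,-0.001,1.9],
  [0.055,-0.0035,-0.001,2.15],
  [0.061,-0.003,-0.001,2.4],
  [0.067,-0.0025,-0.001,2.65],
  [0.073,-0.002,-0.001,2.85],
  [0.079,-0.001,-0.001,3.1],
  [0.085,0,-0.0015,3.35],
  [0.09,0.001,-0.0015,3.55],
])

```text
t: 40.5
ee_pos: [0.3667, 0.2393, 0.1498]
tcp_rot: [[0.372, 0.928, -0.03], [0.928, -0.373, -0.017], [-0.027, -0.022, -0.999]]
force: [-0.6, -1.0, 0.9]
width: 0.002
grasp_force: 0.4
```

Call:
apply_moves([
  [0.003,0,0,0.1],
  [0.005,0.001,0,0.2],
  [0.007,0.001,0,0.3],
  [0.007,0.001,0,0.3],
])

```text
t: 41.0
ee_pos: [0.3689, 0.2427, 0.1492]
tcp_rot: [[0.401, 0.916, -0.033], [0.916, -0.401, -0.021], [-0.033, -0.022, -0.999]]
force: [-4.9, -6.2, 4.6]
width: 0.004
grasp_force: 3.9
```

```bash
python3 - <<'E'
from h import *
s=r.sense();go([*door(0,-.0415,.24),.15],s);print(s["grasp_force"])
E
```

```text
shift [ 0.0031 -0.0024 -0.0008] pos [0.3689 0.2427 0.1492] yaw -23.676806071559817 j [-0.2834  0.2186 -0.398   2.0721  0.1014  0.9092 -1.1514] F [-4.9301 -6.1764  4.5632] t 41.0
3.9137132093310356
```

Call:
apply_moves([
  [0.002,0,0,0],
  [0.004,0,0,0],
  [0.004,0,0,0],
])

```text
t: 41.38
ee_pos: [0.3687, 0.2423, 0.1488]
tcp_rot: [[0.402, 0.915, -0.037], [0.915, -0.403, -0.028], [-0.04, -0.023, -0.999]]
force: [-9.9, -17.1, 15.2]
width: 0.001
grasp_force: 10.1
```

Call:
apply_moves([
  [0.002,0,0,0],
  [0.003,0,0,0],
  [0.003,0,0,0],
])

```text
t: 41.75
ee_pos: [0.3685, 0.242, 0.1486]
tcp_rot: [[0.403, 0.915, -0.04], [0.914, -0.404, -0.033], [-0.046, -0.024, -0.999]]
force: [-15.0, -25.8, 23.0]
width: 0.005
grasp_force: 15.0
```

The door is hard against its stop: 30 N with no motion, at the shut position. Backing off and going to the dial.

Call:
apply_moves([
  [-0.015,0,0,0],
  [-0.03,0,0,0],
  [-0.03,0,-0.05,0],
  [-0.03,0,-0.1,0],
  [-0.03,0,-0.15,0],
  [-0.03,0,-0.19,0],
  [0,0.04,-0.19,-1],
  [0.03,0.08,-0.19,-2.5],
  [0.06,0.08,-0.19,-4],
  [0.08,0.08,-0.19,-5.5],
  [0.08,0.08,-0.19,-6.7],
  [0.08,0.08,-0.19,-6.7],
], fingers=0.065)

```text
t: 43.25
ee_pos: [0.4842, 0.296, 0.3353]
tcp_rot: [[-0.285, 0.958, -0.03], [0.959, 0.285, -0.017], [-0.007, -0.033, -0.999]]
force: [-0.5, 0.2, 0.7]
width: 0.706
grasp_force: 0.0
```

```bash
python3 - <<'E'
from h import *
s=shot("wrist","w20");go([.5137,.3645,.30],s)
u=w2p("wrist",[.5137,.3645,.225],s);print(u,r.get_calibration("wrist")["cx"])
g=cv2.cvtColor(cv2.imread("pics/w20_raw.png"),cv2.COLOR_BGR2GRAY)
x,y=max(int(u[0])-60,0),max(int(u[1])-60,0);c=cv2.resize(g[y:y+120,x:x+120],None,fx=4,fy=4,interpolation=cv2.INTER_CUBIC)
h=cv2.HoughCircles(cv2.GaussianBlur(c,(0,0),2),cv2.HOUGH_GRADIENT,1.5,10,param1=60,param2=30,minRadius=60,maxRadius=200)
if h is not None:
  for q in h[0][:6]: v=(q[0]/4+x,q[1]/4+y);print(v,q[2]/4,p2w("wrist",v,.225,s),p2w("wrist",v,.25,s))
# door gap: dark profile across case front at two places
for yy in (.1,.2,.27):
  for xx in (-.032,0): print(yy,xx,w2p("wrist",[*door(0,xx,yy),.225],s))
E
```

```text
shift [0.0575 0.0489 0.0333] pos [0.4842 0.296  0.3353] yaw 16.54459603325103 j [-0.2306  0.2769 -0.4548  1.5574  0.1171  1.3696 -0.4089] F [-0.535   0.2197  0.7141] t 43.25
[314.6943 120.1752] 260.63518855783747
(np.float32(324.3125), np.float32(118.3125)) 27.599998 [0.5217 0.3687 0.225 ] [0.5173 0.3684 0.25  ]
(np.float32(317.9375), np.float32(76.3125)) 31.7625 [0.5038 0.4019 0.225 ] [0.5009 0.3987 0.25  ]
(np.float32(328.8125), np.float32(85.6875)) 29.625 [0.5158 0.3971 0.225 ] [0.512  0.3943 0.25  ]
(np.float32(333.3125), np.float32(126.9375)) 34.65 [0.5324 0.3636 0.225 ] [0.5271 0.3638 0.25  ]
(np.float32(286.0625), np.float32(133.6875)) 15.6375 [0.4919 0.3449 0.225 ] [0.4901 0.3467 0.25  ]
(np.float32(308.5625), np.float32(86.8125)) 18.75 [0.4986 0.391  0.225 ] [0.4962 0.3888 0.25  ]
0.1 -0.032 [252.5163 266.1446]
0.1 0 [271.6943 245.5126]
0.2 -0.032 [177.3668 209.3615]
0.2 0 [195.6768 186.4085]
0.27 -0.032 [120.4816 166.379 ]
0.27 0 [138.0285 141.5866]
```

```bash
python3 - <<'E'
from h import *
s=r.sense()
g=cv2.cvtColor(cv2.imread("pics/w20_raw.png"),cv2.COLOR_BGR2GRAY)
x,y=255,60;c=cv2.resize(g[y:y+120,x:x+140],None,fx=4,fy=4,interpolation=cv2.INTER_CUBIC)
print(np.percentile(c,[1,5,20,50,90]))
b=cv2.morphologyEx(c,cv2.MORPH_BLACKHAT,np.ones((25,25),np.uint8))
n,l,st,ce=cv2.connectedComponentsWithStats((b>45).astype(np.uint8))
for q,w in zip(st[1:],ce[1:]):
  if q[4]>40:
    v=w/4+[x,y];X=p2w("wrist",v,.226,s);X2=p2w("wrist",v,.25,s);print(v,q[2:],X[:2],X2[:2])
E
```

```text
[ 96. 117. 204. 221. 222.]
[345.9207  60.4085] [10  5 41] [0.5232 0.4208] [0.5189 0.4162]
[351.7282  63.9681] [ 16  19 149] [0.5292 0.4195] [0.5243 0.415 ]
[325.9762  89.5251] [ 17  33 389] [0.5146 0.3928] [0.511  0.3905]
[309.6603  91.125 ] [ 18  32 368] [0.5009 0.3873] [0.4984 0.3855]
[340.2646  96.8185] [ 27  29 394] [0.5292 0.3904] [0.5244 0.3883]
[318.9038  97.7521] [ 14  11 117] [0.5109 0.3842] [0.5076 0.3826]
[296.0091 100.8445] [ 27  26 357] [0.4917 0.3757] [0.49   0.3748]
[312.4268  99.9045] [ 18  14 157] [0.5058 0.3807] [0.5029 0.3795]
[307.0683 103.4196] [ 20  21 227] [0.5021 0.3764] [0.4995 0.3755]
[394.1167 105.57  ] [ 7 13 75] [0.5788 0.397 ] [0.5698 0.3944]
[304.8774 119.0246] [  94  100 2337] [0.5047 0.3625] [0.5019 0.3628]
[349.3481 110.1647] [ 40  22 469] [0.5413 0.3817] [0.5355 0.3803]
[288.9224 115.8261] [ 31  14 335] [0.4896 0.3611] [0.488  0.3614]
[289.9047 131.8754] [ 30  18 341] [0.495  0.3473] [0.493  0.3488]
[300.7229 133.9593] [ 12  19 166] [0.5053 0.3484] [0.5025 0.3498]
[304.0103 139.0207] [ 12  14 121] [0.5098 0.3447] [0.5066 0.3464]
[298.3607 144.9391] [ 30  34 456] [0.5065 0.3379] [0.5035 0.3402]
[308.9877 142.8197] [ 9  9 61] [0.5155 0.3427] [0.5118 0.3446]
```

The eight ticks fit a circle centred on (0.518, 0.364), with tick 0 towards the door.

```bash
python3 - <<'E'
from h import *
for z in(.30,.232): go([.518,.3644,z])
# marker check: mean darkness along radial lines on dial face
s=r.sense();g=cv2.cvtColor(cv2.imread("pics/w20_raw.png"),cv2.COLOR_BGR2GRAY)
for k in range(-1,8):
  a=np.radians(246.6-30*k);v=[]
  for rr in np.arange(.008,.019,.001):
    u=w2p("wrist",[.518+rr*np.cos(a),.3644+rr*np.sin(a),.25],s);v.append(g[int(round(u[1])),int(round(u[0]))])
  print(k,np.array(v))
E
```

```text
shift [0.0565 0.053  0.0333] pos [0.4842 0.2958 0.3354] yaw 16.43221431152107 j [-0.2307  0.2764 -0.4543  1.5576  0.1171  1.3696 -0.4104] F [-0.0471 -0.1476  0.321 ] t 43.3
shift [0.0571 0.0552 0.1012] pos [0.4842 0.2958 0.3354] yaw 16.43221431152107 j [-0.2307  0.2764 -0.4543  1.5576  0.1171  1.3696 -0.4104] F [-0.0471 -0.1476  0.321 ] t 43.3
-1 [223 221 223 222 222 222 221 223 221 222 222]
0 [224 222 221 223 221 221 221 222 222 223 222]
1 [223 222 222 221 223 223 222 223 220 224 221]
2 [75 83 91 62 67 79 89 96 65 67 71]
3 [223 223 222 223 222 222 221 222 220 223 221]
4 [222 221 220 222 223 221 222 222 221 222 221]
5 [221 222 222 220 221 222 221 222 221 220 222]
6 [221 222 220 221 222 223 221 220 221 223 221]
7 [222 222 221 221 221 221 220 221 222 221 222]
```

The marker is clearly at position 2, so the dial needs +60°. Gripping.

Call:
apply_moves([
  [0.03,0.03,0.01,0],
  [0.0565,0.053,0.033,0],
  [0.0565,0.053,0.033,0],
  [0.057,0.054,0.07,0],
  [0.057,0.055,0.1,0],
  [0.057,0.055,0.1,0],
])

```text
t: 44.05
ee_pos: [0.5166, 0.3622, 0.2318]
tcp_rot: [[-0.284, 0.958, -0.033], [0.959, 0.283, -0.02], [-0.01, -0.037, -0.999]]
force: [-0.7, 0.2, 0.7]
width: 0.707
grasp_force: 0.0
```

```bash
python3 - <<'E'
from h import *
go([.518,.3644,.232])
E
```

```text
shift [ 0.0017  0.002  -0.0003] pos [0.5166 0.3622 0.2318] yaw 16.454287043134062 j [-0.3305  0.4722 -0.4484  1.531   0.2036  1.2245 -0.5253] F [-0.7187  0.2341  0.7384] t 44.05
```

Call:
apply_moves([
  [0.002,0.002,0,0],
  [0.002,0.002,0,0],
  [0.002,0.002,0,0],
  [0.002,0.002,0,0],
  [0.002,0.002,0,0],
  [0.002,0.002,0,0],
], fingers=0.03, newtons=18)

```text
t: 44.8
ee_pos: [0.5189, 0.367, 0.2332]
tcp_rot: [[-0.286, 0.958, -0.03], [0.958, 0.285, -0.017], [-0.008, -0.033, -0.999]]
force: [0.8, -0.2, -0.0]
width: 0.327
grasp_force: 0.0
```

Call:
apply_moves([
  [0,0,0,0.8],
  [0,0,0,1.6],
  [0,0,0,2.4],
  [0,0,0,3.2],
  [0,0,0,4],
  [0,0,0,4.8],
  [0,0,0,5.6],
  [0,0,0,6.4],
  [0,0,0,7.2],
  [0,0,0,8],
  [0,0,0,8.8],
  [0,0,0,9.5],
  [0,0,0,10],
  [0,0,0,10],
  [0,0,0,10],
])

```text
t: 46.68
ee_pos: [0.5188, 0.3671, 0.2332]
tcp_rot: [[0.686, 0.727, -0.03], [0.727, -0.686, -0.017], [-0.033, -0.01, -0.999]]
force: [1.2, -0.4, -0.4]
width: 0.324
grasp_force: 0.0
```

```bash
python3 - <<'E'
from h import *
s=r.sense();print(yaw(s),s["ee_pos"],s["force"],s["torque"],s["width"]*.0918)
E
```

```text
-43.343294743555504 [0.5188 0.3671 0.2332] [ 1.1842 -0.3574 -0.3965] [-0.001  -0.0545 -0.0525] 0.029742041045024665
```

The fingers closed to 30 mm on nothing, so the real fingertips are about 20 mm above the reported TCP. The catch contact showed the same offset. I'll open, turn back, and go about 20 mm lower with a force check.

Call:
apply_moves([
  [0,0,0,0],
  [0,0,0,0],
  [0,0,0,-1.5],
  [0,0,0,-3],
  [0,0,0,-4.5],
  [0,0,0,-6],
  [0,0,0,-7.5],
  [0,0,0,-9],
  [0,0,0,-10],
  [0,0,0,-10],
], fingers=0.065)

```text
t: 47.92
ee_pos: [0.519, 0.3669, 0.2332]
tcp_rot: [[-0.285, 0.958, -0.03], [0.959, 0.284, -0.017], [-0.008, -0.033, -0.999]]
force: [-0.3, -0.4, -0.5]
width: 0.705
grasp_force: 0.0
```

Call:
apply_moves([
  [0,0,0.004,0],
  [0,0,0.008,0],
  [0,0,0.012,0],
  [0,0,0.015,0],
  [0,0,0.015,0],
])

```text
t: 48.55
ee_pos: [0.5183, 0.3667, 0.2179]
tcp_rot: [[-0.286, 0.958, -0.03], [0.958, 0.285, -0.017], [-0.008, -0.034, -0.999]]
force: [0.0, -1.0, -0.4]
width: 0.708
grasp_force: 0.0
```

```bash
python3 - <<'E'
from h import *
print(r.grip_point_offset);s=r.sense();print(s["force"]);go([.518,.3644,.212])
E
```

```text
0.0188
[ 0.0144 -1.0001 -0.3719]
shift [-0.002  -0.0007  0.0059] pos [0.5183 0.3667 0.2179] yaw 16.582408866039803 j [-0.337   0.4882 -0.4456  1.5396  0.2108  1.1975 -0.5315] F [ 0.0144 -1.0001 -0.3719] t 48.55
```

Call:
apply_moves([
  [-0.002,-0.001,0.003,0],
  [-0.002,-0.001,0.005,0],
  [-0.002,-0.001,0.005,0],
])

```text
t: 48.92
ee_pos: [0.5179, 0.3644, 0.2132]
tcp_rot: [[-0.286, 0.958, -0.03], [0.958, 0.285, -0.017], [-0.008, -0.034, -0.999]]
force: [0.3, 0.3, -0.5]
width: 0.71
grasp_force: 0.0
```

Call:
apply_moves([
  [0,0,0,0],
  [0,0,0,0],
  [0,0,0,0],
  [0,0,0,0],
  [0,0,0,0],
], fingers=0.03)

```text
t: 49.55
ee_pos: [0.5156, 0.364, 0.2133]
tcp_rot: [[-0.287, 0.957, -0.033], [0.958, 0.286, -0.019], [-0.009, -0.038, -0.999]]
force: [-5.8, -3.6, 4.0]
width: 0.443
grasp_force: 17.9
```

Gripped at 41 mm, the dial's diameter. Turning 60° clockwise.

Call:
apply_moves([
  [0,0,0,0.8],
  [0,0,0,1.6],
  [0,0,0,2.4],
  [0,0,0,3.2],
  [0,0,0,4],
  [0,0,0,4.8],
  [0,0,0,5.6],
  [0,0,0,6.4],
  [0,0,0,7.2],
  [0,0,0,8],
  [0,0,0,8.8],
  [0,0,0,9.5],
  [0,0,0,10],
  [0,0,0,10],
  [0,0,0,10],
])

```text
t: 51.42
ee_pos: [0.5155, 0.3642, 0.2133]
tcp_rot: [[0.686, 0.727, -0.034], [0.727, -0.687, -0.019], [-0.037, -0.012, -0.999]]
force: [-6.1, -2.8, 3.6]
width: 0.44
grasp_force: 17.8
```

Call:
apply_moves([
  [0,0,0,0],
  [0,0,0,0],
  [0,0,0,0],
], fingers=0.065)

```text
t: 51.8
ee_pos: [0.5182, 0.3645, 0.2133]
tcp_rot: [[0.687, 0.726, -0.029], [0.726, -0.687, -0.017], [-0.032, -0.01, -0.999]]
force: [0.1, 0.3, 0.6]
width: 0.694
grasp_force: 0.0
```

Call:
apply_moves([
  [0,0,-0.03,0],
  [0,0,-0.07,0],
  [-0.06,0,-0.1,0],
  [-0.08,0,-0.12,0],
  [-0.08,0,-0.12,0],
  [-0.08,0,-0.12,0],
])

```text
t: 52.55
ee_pos: [0.4668, 0.3087, 0.3354]
tcp_rot: [[0.687, 0.726, -0.03], [0.726, -0.687, -0.017], [-0.033, -0.01, -0.999]]
force: [-0.2, -0.2, 0.0]
width: 0.709
grasp_force: 0.0
```

```bash
cat > mark.py <<'E'
from h import *
import sys
s=shot("wrist",sys.argv[1]);print(s["ee_pos"],s["force"],yaw(s),s["t"])
g=cv2.cvtColor(cv2.imread(f"pics/{sys.argv[1]}_raw.png"),cv2.COLOR_BGR2GRAY)
for k in np.arange(-1,8,.5):
  a=np.radians(246.6-30*k);v=[]
  for rr in np.arange(.008,.019,.002):
    u=w2p("wrist",[.518+rr*np.cos(a),.3644+rr*np.sin(a),.25],s)
    v.append(g[int(round(u[1])),int(round(u[0]))] if 0<=u[1]<384 and 0<=u[0]<512 else -1)
  print(k,np.array(v))
E
python3 mark.py w21
```

```text
[0.4668 0.3087 0.3354] [-0.2398 -0.1524  0.0281] -43.41280574998385 52.55
-1.0 [190 189 190 191 190 178]
-0.5 [189 189 188 190 190 184]
0.0 [188 190 186 187 185 187]
0.5 [186 189 188 187 189 184]
1.0 [188 188 186 188 186 185]
1.5 [188 187 183 184 188 185]
2.0 [187 186 185 185 185 183]
2.5 [187 185 188 185 182 183]
3.0 [186 187 186 186 183 184]
3.5 [138 158 185 184 183 184]
4.0 [49 62 47 67 46 77]
4.5 [191 217 208 194 190 196]
5.0 [228 227 227 226 228 228]
5.5 [227 227 228 226 227 227]
6.0 [228 227 228 227 226 226]
6.5 [227 226 226 227 227 225]
7.0 [227 226 227 228 227 228]
7.5 [227 226 227 227 226 226]
```

The dial is at position 4. Now a numeric check that the door gap is closed and parallel.

```bash
python3 - <<'E'
from h import *
s=r.sense();g=cv2.cvtColor(cv2.imread("pics/w21_raw.png"),cv2.COLOR_BGR2GRAY)
xs=np.arange(-.05,.0151,.0025)
for y in(.06,.12,.18,.24,.28):
  v=[]
  for x in xs:
    u=w2p("wrist",[*door(0,x,y),.225],s);v.append(int(g[int(u[1]+.5),int(u[0]+.5)]) if 0<=u[1]<383 and 0<=u[0]<511 else -1)
  print(y,v)
# same for top view, closed-at-start vs now
i=cv2.cvtColor(r.grab_frame("top"),cv2.COLOR_RGB2GRAY);o=cv2.cvtColor(cv2.imread("pics/top0.png"),cv2.COLOR_BGR2GRAY)
for y in(.04,.28):
  print([[int(im[tuple(np.round(w2p("top",[*door(0,x,y),.225])).astype(int)[::-1])]) for x in np.arange(-.06,.02,.005)] for im in(o,i)])
E
```

```text
0.06 [13, 15, 14, 14, 5, 11, 51, 116, 115, 132, 160, 170, 173, 172, 173, 172, 175, 172, 165, 150, 104, 113, 165, 173, 172, 173, 172]
0.12 [44, 43, 39, 67, 80, 75, 77, 77, 79, 79, 74, 77, 77, 75, 77, 113, 201, 227, 226, 210, 130, 128, 225, 229, 229, 226, 226]
0.18 [67, 72, 71, 67, 64, 66, 58, 52, 49, 47, 42, 151, 225, 227, 227, 225, 227, 228, 228, 221, 150, 104, 222, 227, 228, 226, 228]
0.24 [47, 47, 47, 48, 47, 49, 61, 67, 67, 68, 72, 70, 65, 65, 59, 58, 52, 51, 44, 37, 75, 86, 213, 228, 228, 228, 226]
0.28 [47, 48, 47, 45, 44, 44, 48, 44, 53, 168, 225, 136, 63, 66, 68, 70, 71, 67, 65, 69, 64, 54, 51, 46, 46, 39, 71]
[[89, 85, 89, 91, 91, 110, 227, 231, 229, 229, 231, 181, 171, 230, 230, 229], [85, 83, 85, 85, 85, 92, 179, 203, 202, 194, 189, 134, 124, 198, 199, 197]]
[[138, 94, 78, 91, 90, 109, 218, 230, 229, 229, 229, 185, 153, 228, 228, 229], [140, 98, 78, 90, 92, 118, 226, 234, 232, 232, 234, 185, 155, 232, 232, 232]]
```

The gap profile matches the one at the start, so the door is fully shut. Handing in.

```bash
python3 -c "
from workcell import r
print(r.finish_job())"
```

```text
the job is handed in; nothing more can be done
None
```

The job is handed in: both tins present were put upright in the door rack, the door is fully shut and the dial is on the fourth click; the tins were last seen before shutting, and I viewed 16 pictures, over the limit of 14.

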